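# Open up the pinned stock case and refill it

### The job

Get the grey stock case ready for the shift: first draw its locking pin and park it in the notch on the case's right side, then prise the lid up with the pry blade at the slot in the front and swing it right back, to upright or beyond. Put every loose tube clamp in the left compartment and every flanged bushing in the right one (left and right as the robot sees them), and leave the lid open, the pin parked and the blade lying back on its rubber mat, without disturbing the other things on the bench.

Things in the scene. Friction and masses are not known exactly. Their poses are not given: they have to be found in the camera images.
- case: Grey steel case fixed to the bench, 170 (x) by 240 (y) by 68 mm high, lid shut. Origin: centre of its underside; x from its front (facing the robot) to its hinge side, y to the robot's left, z up. Walls and floor 5 mm, wall tops at z = 61. Divider 42 mm high along y = 0: left and right compartment. Two lugs, z 0 to 60, stand 32 mm out from the front at y = -112..-104 and -71..-63; lid tab between, solid foot below.
- lid (a joint): Hinge of the aluminium lid (240 mm wide, 6 mm thick, 0.2 kg, underside at case z = 62 mm when shut). Hinge line along the case's y at case x = +85, z = 62 mm. 0 shut, grows as the front edge rises, upright at 1.57, stop at 1.85 rad. Stiff: it stays where it is left (about 0.4 N m to raise it). Until the pin is drawn the lid is locked.
- slot (a point): Middle of the pry slot in the case's front face (case x = -85, y = +30, z = 57 mm; axes as the case). The slot is the gap between the front wall, cut down to z = 52 mm, and the lid's underside at 62 mm: 10 mm high, from case y = -45 to +105 mm, free behind for 60 mm.
- lid_edge (a point): On the lid's underside at its front edge, 170 mm from the hinge line (30 mm left of the lid's middle); moves with the lid. x towards the hinge, z out of the lid's top.
- pin: Locking pin: round steel shank 9 mm thick, 75 mm long; black square handle 16 x 16 x 45 mm; 60 g. Origin on the axis where they meet; x along the shank to its tip. At the start it lies level in the 13 mm bores of lugs and tab along the case's y, handle out at the right (origin at case x -103, y -125, z 43 mm). It draws straight out towards the case's -y: 70 mm or more.
- pin_grip (a point): Near the middle of the pin's handle, on its axis, 25 mm behind the origin.
- pin_shank (a point): On the axis of the pin, mid shank, 35 mm ahead of its origin.
- notch (a point): Side notch for the pin: channel open at the top, along the case's y, in a block on the case's right; 14 mm wide, 50 long (case y -190..-140), bottom at z 40, sides up to 58 mm. Site: mid length, at the axis height of a pin lying in it (case x +30, y -165, z 44.5; axes as the case). 20 mm free between block and case. Parked: shank in the channel, handle out on the right, pin origin at case y about -200.
- mat: Black rubber mat fixed on the bench, 240 (x) x 70 (y) x 4 mm, home of the pry blade. Origin: centre of its underside, x along its length.
- blade: Pry blade: wooden handle 100 mm long, 20 mm wide, 24 mm high, with a flat steel blade 26 mm wide and 2.6 mm thick at half the handle's height. 110 g. Origin on the underside of the handle at its front end; x points to the tip of the blade, z up as it lies on the mat.
- blade_grip (a point): Near the tool's balance point in the handle: 30 mm behind the origin, 12 mm up.
- blade_tip (a point): Middle of the blade's front end: 85 mm ahead of the origin, 12 mm up.
- cell_left (a point): Centre of the floor of the left compartment, 160 (x) by 112 mm (y), for the clamps (case y = +59, z = 5 mm); axes as the case.
- cell_right (a point): Centre of the floor of the right compartment, 160 (x) by 112 mm (y), for the bushings (case y = -59, z = 5 mm); axes as the case.
- carton: Bystander: small cardboard carton 90 x 70 x 50 mm. Origin under its centre.
- jar: Bystander: jar 60 mm across, 80 mm high. Origin under its centre.
- mug: Bystander: white mug, 90 mm high. Origin under its centre.
- clamp1: Aluminium tube clamp, loose on the bench: a U-shaped block 44 mm (x) by 26 mm (y) by 22 mm high, 60 g. Origin under its centre. May be absent.
- clamp2: Aluminium tube clamp, loose on the bench: a U-shaped block 44 mm (x) by 26 mm (y) by 22 mm high, 60 g. Origin under its centre. May be absent.
- clamp3: Aluminium tube clamp, loose on the bench: a U-shaped block 44 mm (x) by 26 mm (y) by 22 mm high, 60 g. Origin under its centre. May be absent.
- bush1: Steel flanged bushing, loose on the bench, standing on its flange: flange 40 mm across, 10 mm high, with a boss 26 mm across above it, 24 mm high in all, 80 g. Origin under its centre, z along its axis. May be absent.
- bush2: Steel flanged bushing, loose on the bench, standing on its flange: flange 40 mm across, 10 mm high, with a boss 26 mm across above it, 24 mm high in all, 80 g. Origin under its centre, z along its axis. May be absent.
- bush3: Steel flanged bushing, loose on the bench, standing on its flange: flange 40 mm across, 10 mm high, with a boss 26 mm across above it, 24 mm high in all, 80 g. Origin under its centre, z along its axis. May be absent.

How it is judged:
By the outcome, as a careful person would: the job done as asked, in the order asked, and still so for the second after the job is handed in, with the robot touching nothing.
Of clamp1, clamp2, clamp3, bush1, bush2, bush3 only 4 to 6 are there at a start; the rules pass over those that are not, and their reading is None.
At some moment in a run one of clamp1, clamp2, clamp3, bush1, bush2, bush3 may be knocked a few centimetres aside while the robot is not near it.
It also fails if it takes over 200 s, if anything falls off the work surface, if the arm or the gripper's body presses on something with over 40 N, if the wrist force passes 120 N, or if a joint passes its speed limit or range.

### The arm

A 7-joint arm with a two-finger parallel gripper is mounted at the origin on the work surface. World frame = base frame: x ahead of the robot, y to its left, z up, the work surface at z = 0. Lengths are in mm, angles in rad, forces in N, time in s.
With the tool pointing down it reaches from about 425 to 1025 mm from the base axis. Payload 9.4 kg.
Tool frame: the origin (TCP) lies on the centre line of the jaws, within the pads' length; the fingertips stand 14 mm ahead of it and the grasp point (between the pads) lies 5 mm behind it; z points along the fingers, y is the line along which they close (so a half turn about z gives the same grasp; the last joint's range is limited). The gripper opens to 93 mm and grips with 3 to 60 N. Pads are 15 mm wide; open, the fingers measure 128 mm over their backs; the gripper's body (75 mm by 188 mm) begins 65 mm behind the grasp point.
Start: joints at [-1.214, 0.599, -0.003, 1.599, 0.002, 0.943, -0.08], TCP at [304.737, 657.845, 232.618] pointing down, gripper open.
Joint ranges: [-2.57, 2.57], [-0.35, 1.97], [-1.29, 1.29], [0.11, 2.56], [-1.05, 4.19], [0.11, 1.86], [-2.63, 2.63]. Speed limits (rad/s): [2.22, 2.22, 3.01, 3.01, 3.14, 3.14, 3.14].

### API

Orientations are given as a unit quaternion [x, y, z, w].
In Python, from rig import ctrl, snapshot, camera_model, outline_of gives the robot as it stands.
- The arm moves only by the tool arm_command, never from a script. Its argument "moves" is one flat list of numbers, 4 for each row, row after row: the shift along the world's x, y, z normalised to -1 to 1, where 1 is 25 cm, then the turn about the world's z normalised to -1 to 1, where 1 is 2 rad. A call has 1 to 8 rows; each row shifts and turns the commanded pose from where the row before left it; what a row does not reach is not made up. A row lasts 1/10 s, in which the tool goes at most 50 mm and 8.59 degrees, less where a joint would pass 70% of its speed; a pose out of reach is approached as far as the arm can. A call with a number of a shift or a turn outside -1 to 1 is refused whole. A call with a gripper value outside its range is refused whole. "jaw" is the finger opening in mm, from 0 to 93, set as the call begins (left out, the last holds). The fingers move at their own pace and stop on an object; "force" is the grip in N (left out, the last holds). Time passes only in rows, so rows that do not move let the fingers close. It gives the time, the measured TCP pose, the force, the opening and the grip force at its end, in the units of the state.
- ctrl.state(): the state, without advancing time (a new reading comes with each control period).
- snapshot(name): name is "side" or "top"; returns (picture, depth): 384x512x3 uint8, red, green, blue; 384x512 float32, mm along the optical axis (not along the pixel's ray), 0 where there is no reading.
- camera_model(name): a dict with "intrinsics" (3x3 intrinsics, pixels), "distortion" ([k1, k2, p1, p2, k3] as OpenCV has them; the pictures are not rectified), "rvec" (rotation vector, rad) and "tvec" (3), from world to camera coordinates, as OpenCV has them. Camera axes: x right, y down, z forward; pixel columns grow to the right and rows downward; lengths in mm; the calibration is good to about 2 mm. A picture is of the moment at which its call begins. camera_model takes no time and is no camera call.
- ctrl.close_job(): hands the job in; it is judged then, once.
Trained networks look in the newest picture that a camera, given by its name, has taken for a name from the list of things; names that differ only in an ending like _2 or _b are one class to them, and where a whole thing is asked for, a point or a joint stands for the part that bears it (a point fixed in the world has none). Each returns a list of dicts, best first, with "p" (0 to 1); they miss things now and then, are a little off and sometimes report something else, mostly with a low value. They report only what shows in the picture. A call takes as long as a camera call.
- outline_of(query, camera): "pixels" (384x512 bool, what is visible of it) and "rect" ([left, top, right, bottom] in pixels, round what is visible of it).
The state is a dict: "time": time; "joint_pos": joint angles; "joint_velocities": joint speeds; "joint_torque": joint torques, N m; "position": TCP position; "eef_rot": TCP orientation; "wrist_force": force on the tool from outside, world axes, zero at the start; "moment": the same for the moment, N m; "finger_gap": finger opening in mm; "grip_force": force on a finger pad.
Only numpy, scipy, OpenCV 4.12 (cv2) and the standard library are available. Lean on these libraries where they do the work, as an engineer would, in place of code of your own. Each camera call takes 0.05 s, during which the arm holds its last target. There are 200 camera calls.

## Working session

There is one attempt and no reset: what is moved stays moved. The work goes in short steps, Python scripts to look and compute and a tool call to move; the robot and the scene stay as the last step left them, time stands still between calls to the robot, and variables do not carry over. Pictures are saved under pics/ and viewed, at most 14 in all, crops included, and the job is handed in when it is done.

Besides the shell and the picture viewer there is one more tool, called after "Call:" as name(argument=value, ...) on one line, values as JSON. arm_command: Moves the arm, as the interface text tells. Its arguments: {"type":"object","properties":{"moves":{"type":"array","items":{"type":"number"}},"jaw":{"type":"number"},"force":{"type":"number"}},"required":["moves"]}

```bash
ls; mkdir -p pics
cat > h.py <<'E'
import numpy as np, cv2, json
from rig import ctrl, snapshot, camera_model, outline_of
def cm(n):
    m=camera_model(n); R=cv2.Rodrigues(np.array(m["rvec"],float))[0]
    return np.array(m["intrinsics"],float),np.array(m["distortion"],float),R,np.array(m["tvec"],float).reshape(3)
def cloud(n,depth):
    K,D,R,t=cm(n); h,w=depth.shape
    u,v=np.meshgrid(np.arange(w),np.arange(h))
    p=cv2.undistortPoints(np.stack([u,v],-1).reshape(-1,1,2).astype(np.float32),K,D).reshape(h,w,2)
    c=np.concatenate([p*depth[...,None],depth[...,None]],-1)
    W=(c-t)@R
    W[depth<=0]=np.nan
    return W
def proj(n,P):
    m=camera_model(n);K,D,R,t=cm(n)
    return cv2.projectPoints(np.array(P,float).reshape(-1,1,3),np.array(m["rvec"],float),t,K,D)[0].reshape(-1,2)
def save(f,img): cv2.imwrite('pics/'+f,img[...,::-1])
E
python3 - <<'E'
from h import *
print(ctrl.state())
for n in("side","top"):
    p,d=snapshot(n); save(n+'0.png',p); W=cloud(n,d); np.save(n+'0.npy',W)
    K,D,R,t=cm(n); print(n,-R.T@t, R[2])
    for q in["case","lid","pin","pin_grip","mat","blade","carton","jar","mug","clamp1","bush1"]:
        for o in outline_of(q,n)[:6]:
            m=o["pixels"]; P=W[m]; P=P[~np.isnan(P[:,0])]
            if len(P): print(q,round(o["p"],2),[int(x) for x in o["rect"]],len(P),np.median(P,0).round(),np.percentile(P,2,0).round(),np.percentile(P,98,0).round())
E
```

```text
pics
{'time': 0.0, 'joint_pos': array([-1.21371788,  0.60014146, -0.00255297,  1.60010813,  0.00177894,
        0.94292679, -0.07977485]), 'joint_velocities': array([-0.00128803,  0.00215056,  0.00105313,  0.00189945, -0.00088524,
       -0.00079668,  0.00035785]), 'joint_torque': array([ 1.43339144e-03, -7.65066504e+01,  1.49793886e+00, -2.52369601e+01,
       -5.24149323e-02,  1.68100465e-02,  1.57857021e-04]), 'position': array([304.52689191, 657.42727066, 231.75578943]), 'eef_rot': array([ 2.15154003e-01,  9.76579812e-01, -7.83042297e-04, -1.09934287e-04]), 'wrist_force': array([-0.29708689,  0.20585872, -0.15562008]), 'moment': array([ 0.04911688, -0.01467536, -0.01349288]), 'grip_force': 0.0, 'finger_gap': 92.83690084261828}
side [ 262.17897391 -965.06209282  719.47136491] [ 0.1630067   0.82832031 -0.53601706]
case 0.71 [277, 185, 376, 274] 5889 [ 612. -183.   68.] [ 516. -296.    5.] [711.  -5.  72.]
case 0.67 [240, 201, 254, 213] 132 [424.  -1.  12.] [406. -11.   1.] [445.  19.  27.]
lid 0.74 [278, 182, 377, 249] 3516 [ 610. -139.   69.] [ 522. -237.   61.] [704.  -0.  72.]
l
[... 2120 characters left out ...]
3 [504. 194.  21.] [410. 183.  13.] [586. 207.  32.]
jar 0.76 [389, 195, 414, 214] 459 [ 446. -412.   76.] [ 422. -448.    1.] [ 475. -394.   84.]
jar 0.7 [255, 113, 359, 185] 5505 [ 614. -124.   69.] [ 519. -273.   13.] [709.   3.  73.]
mug 0.92 [362, 254, 406, 283] 873 [ 255. -380.   45.] [ 221. -406.    3.] [ 294. -304.   93.]
clamp1 0.54 [159, 141, 173, 153] 135 [621. 296.  18.] [599. 277.  -0.] [641. 315.  26.]
clamp1 0.45 [300, 199, 313, 213] 101 [ 442. -140.   20.] [ 423. -153.    6.] [ 460. -126.   27.]
clamp1 0.43 [336, 203, 353, 219] 154 [ 427. -254.   19.] [ 407. -274.    3.] [ 449. -233.   27.]
bush1 0.45 [156, 164, 165, 179] 124 [533. 311.  14.] [517. 297.   3.] [551. 331.  27.]
```

Run:
```python
import cv2
a=cv2.imread('pics/top0.png')[90:300,70:430]; cv2.imwrite('pics/topc.png',cv2.resize(a,None,fx=2.2,fy=2.2,interpolation=cv2.INTER_CUBIC))
a=cv2.imread('pics/side0.png')[100:350,160:400]; cv2.imwrite('pics/sidec.png',cv2.resize(a,None,fx=2.4,fy=2.4,interpolation=cv2.INTER_CUBIC))
```

```text
(no output)
```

View pics/topc.png

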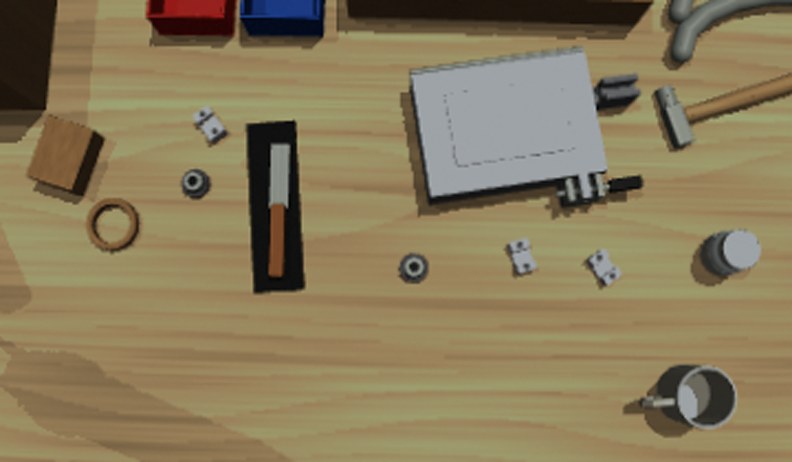

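View pics/sidec.png

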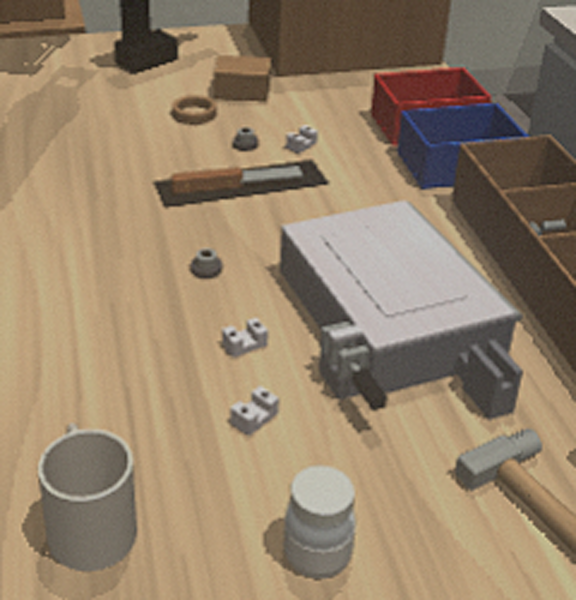

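The pictures show 3 clamps (top crop at 209,124; 520,257; 603,267), 2 bushings (195,182; 413,267), a ring that is a distractor, the blade on the mat with its tip away from the robot, and the case with its pin at the front right and its notch block at the right. Next I fit the poses.

```bash
cat >> h.py <<'E'
from scipy.optimize import minimize
def onplane(n,z):
    K,D,R,t=cm(n); u,v=np.meshgrid(np.arange(512),np.arange(384))
    p=cv2.undistortPoints(np.stack([u,v],-1).reshape(-1,1,2).astype(np.float32),K,D).reshape(384,512,2)
    r=np.concatenate([p,np.ones((384,512,1))],-1)@R; c=-R.T@t
    return c+r*((z-c[2])/r[...,2])[...,None]
def fitrect(XY,mask,sx,sy,x0,ign=None,soft=1.5):
    def f(q):
        c,s=np.cos(q[2]),np.sin(q[2]); d=XY-q[:2]; a=d[...,0]*c+d[...,1]*s; b=-d[...,0]*s+d[...,1]*c
        w=1/(1+np.exp(np.clip(-np.minimum(sx/2-abs(a),sy/2-abs(b))/soft,-50,50)))
        e=(w-mask)**2
        if ign is not None: e=e*~ign(a,b)
        return e.sum()
    best=min((minimize(f,np.array(x0)+[dx,dy,dt],method='Nelder-Mead',options=dict(initial_simplex=np.array(x0)+[dx,dy,dt]+np.array([[0,0,0],[6,0,0],[0,6,0],[0,0,.1]]))) for dx,dy,dt in[(0,0,0),(4,4,.1),(-4,-4,-.1)]),key=lambda r:r.fun)
    return best.x,best.fun
E
python3 - <<'E'
from h import *
for n in("top","side"):
    W=np.load(n+'0.npy'); Z=W[...,2]
    def crop(P,c,r): return (abs(P[...,0]-c[0])<r)&(abs(P[...,1]-c[1])<r)
    P=onplane(n,68)[...,:2]; sel=crop(P,(614,-130),180)
    m=(Z>62)&(Z<76)
    print(n,'lid',fitrect(P[sel],m[sel],170,240,(614,-125,.1 if 1 else 0),lambda a,b:((a<-85+2)&(b<-50)))) 
    P=onplane(n,28)[...,:2]; 
    m=(Z>20)&(Z<40)&crop(W,(460,195),60)
    Q=P[m]; print('handle',len(Q),cv2.minAreaRect(Q.astype(np.float32)))
    m=(Z>8)&(Z<36)&crop(W,(500,195),130)&(abs(W[...,1]-195)<25)
    Q=P[m]; print('blade',cv2.minAreaRect(Q.astype(np.float32)), np.median(Z[m&(W[...,0]>530)]), np.median(Z[m&(W[...,0]<480)]))
    for c in[(443,-141),(428,-254),(621,295)]:
        P=onplane(n,22)[...,:2]; m=(Z>12)&(Z<32)&crop(W,c,40)
        Q=P[m].astype(np.float32); r=cv2.minAreaRect(Q); print('clamp',len(Q),np.round(r[0]),np.round(r[1]),r[2],Q.mean(0), np.percentile(Z[m],95))
    for c in[(422,4),(533,309)]:
        P=onplane(n,24)[...,:2]; m=(Z>17)&(Z<32)&crop(W,c,40)
        Q=P[m].astype(np.float32); print('bush',len(Q),cv2.minEnclosingCircle(Q),Q.mean(0),np.percentile(Z[m],95))
    m=(Z>30)&(Z<60)&crop(W,(535,-280),45)&(W[...,1]<-248)
    Q=W[m]; print('pin',len(Q),cv2.minAreaRect(Q[:,:2].astype(np.float32)),np.percentile(Z[m],[5,50,95]))
    m=(Z>40)&(Z<70)&crop(W,(640,-300),60)&(W[...,1]<-258)&(W[...,0]>580)
    Q=W[m]; print('notch',len(Q),cv2.minAreaRect(Q[:,:2].astype(np.float32)),np.percentile(Z[m],[5,50,95]))
E
```

```text
top lid (array([ 6.19600970e+02, -1.15452954e+02,  1.80316222e-01]), np.float64(376.8292402502205))
handle 240 ((462.9981384277344, 192.16661071777344), (111.38786315917969, 24.053287506103516), 2.1645665168762207)
blade ((501.9903564453125, 191.73863220214844), (46.41956329345703, 230.67367553710938), 89.38652038574219) 17.52851075427 27.524694611044666
clamp 95 [ 441. -141.] [44. 28.] 16.71537208557129 [ 441.00854 -141.84235] 26.400061102831337
clamp 98 [ 427. -254.] [45. 29.] 36.66010284423828 [ 427.1271 -254.0952] 26.274217909768346
clamp 97 [619. 295.] [48. 26.] 38.79802322387695 [620.0432  295.96933] 24.791673641091517
bush 61 ((422.9769287109375, 6.903715133666992), 12.787351608276367) [423.09982    6.827874] 27.717805768728528
bush 60 ((535.9306640625, 311.63916015625), 13.654295921325684) [535.6564  312.71143] 27.233384306316236
pin 96 ((539.604736328125, -275.5349426269531), (16.416215896606445, 50.11284637451172), 9.437457084655762) [43.47231171 51.10918137 55.02003565]
notch 116 ((673.5921020507812, -277.2042236328125), (31.613374710083008, 39.4828987121582), 8.9675512313
[... 495 characters left out ...]
92
clamp 159 [ 427. -258.] [53. 33.] 42.51755905151367 [ 428.1251  -258.26578] 24.784446794998733
clamp 66 [618. 291.] [60. 35.] 41.20542907714844 [617.67303 290.6763 ] 25.48411138082046
bush 50 ((422.2397766113281, 5.595776557922363), 16.41188621520996) [423.395      5.111396] 26.969178684072933
bush 32 ((535.8244018554688, 306.5306091308594), 20.110824584960938) [534.3692 309.6605] 27.050805771829317
pin 155 ((540.7444458007812, -274.1939392089844), (53.880157470703125, 27.26711082458496), 82.0154037475586) [39.31787946 50.25076874 52.96569593]
notch 232 ((674.563720703125, -277.24176025390625), (32.30202865600586, 41.85301971435547), 9.57563304901123) [40.96259485 53.14155007 59.75113719]
```

Run:
```python
from h import *
for n in("top","side"):
    W=np.load(n+'0.npy'); Z=W[...,2]
    P=onplane(n,68)[...,:2]
    m=((Z>62)&(Z<76)&(abs(P[...,0]-619)<130)&(abs(P[...,1]+116)<160)).astype(np.uint8)
    m=cv2.morphologyEx(m,cv2.MORPH_OPEN,np.ones((13,13)) if n=='top' else np.ones((9,9)))
    print(n,m.sum(),cv2.minAreaRect(P[m>0].astype(np.float32)))
    Q=P[m>0]
    # per-edge line fits in a rough frame
    y0=.165;c,s=np.cos(y0),np.sin(y0); d=Q-[619,-116]; a=d[:,0]*c+d[:,1]*s; b=-d[:,0]*s+d[:,1]*c
    for lab,u,v,L in(("x",a,b,100),("y",b,a,65)):
        for sg in(-1,1):
            bins=np.arange(-L,L,5); pts=[(k+2.5,(sg*u[(v>=k)&(v<k+5)]).max()*sg) for k in bins if ((v>=k)&(v<k+5)).sum()>3]
            pts=np.array(pts); f=np.polyfit(pts[:,0],pts[:,1],1); r=pts[:,1]-np.polyval(f,pts[:,0]); k=abs(r)<3; f=np.polyfit(pts[k,0],pts[k,1],1)
            print(lab,sg,'slope',f[0].round(4),'at0',f[1].round(2),'rms',r[k].std().round(2),k.mean().round(2))
```

```text
top 4092 ((618.6968994140625, -115.65599060058594), (176.524169921875, 240.3433380126953), 9.584623336791992)
x -1 slope -0.0188 at0 -86.35 rms 1.31 0.28
x 1 slope -0.0432 at0 80.05 rms 1.53 0.42
y -1 slope -0.1903 at0 -121.43 rms 1.59 0.15
y 1 slope -0.0154 at0 118.41 rms 1.28 0.92
side 3208 ((616.5294189453125, -115.97677612304688), (176.5509033203125, 246.17056274414062), 9.844181060791016)
x -1 slope 0.396 at0 -106.97 rms 1.57 0.08
x 1 slope -0.0064 at0 85.4 rms 1.01 0.9
y -1 slope 0.069 at0 -117.93 rms 1.57 0.65
y 1 slope 0.0004 at0 119.27 rms 1.62 0.54
```

```bash
cat >> h.py <<'E'
from scipy.ndimage import map_coordinates
def c2w(q,P):
    P=np.array(P,float).reshape(-1,3); c,s=np.cos(q[2]),np.sin(q[2])
    return np.c_[q[0]+P[:,0]*c-P[:,1]*s,q[1]+P[:,0]*s+P[:,1]*c,P[:,2]]
E
python3 - <<'E'
from h import *
t=np.linspace(-1,1,81)[3:-3]
o=np.ones_like(t)
E=np.r_[np.c_[-85*o,t*120,68*o][t>-.4],np.c_[85*o,t*120,68*o],np.c_[t*85,120*o,68*o],np.c_[t*85,-120*o,68*o]]
G={}
for n in("top","side"):
    g=cv2.GaussianBlur(cv2.imread(f'pics/{n}0.png',0).astype(np.float32),(0,0),1.)
    G[n]=np.minimum(np.hypot(cv2.Sobel(g,cv2.CV_32F,1,0),cv2.Sobel(g,cv2.CV_32F,0,1)),120)
def f(q,ns):
    return -sum(map_coordinates(G[n],proj(n,c2w(q,E))[:,::-1].T,order=1).mean() for n in ns)
for ns in(["top"],["side"],["top","side"]):
    best=min((minimize(f,(618+dx,-116+dy,.167+dt),args=(ns,),method='Nelder-Mead',options=dict(initial_simplex=np.array([618+dx,-116+dy,.167+dt])+np.array([[0,0,0],[3,0,0],[0,3,0],[0,0,.02]]))) for dx in(-3,0,3) for dy in(-3,0,3) for dt in(-.02,.02)),key=lambda r:r.fun)
    print(ns,best.x.round(4),best.fun)
q=best.x
for n,s in(("top",4),("side",4)):
    im=cv2.imread(f'pics/{n}0.png'); im=cv2.resize(im,None,fx=s,fy=s,interpolation=cv2.INTER_CUBIC)
    def L(P,col):
        cv2.polylines(im,[np.int32((proj(n,c2w(q,P))+.5)*s)],True,col,1)
    L([(-85,-120,68),(85,-120,68),(85,120,68),(-85,120,68)],(0,0,255))
    L([(-111,-125,51),(-95,-125,51),(-95,-170,51),(-111,-170,51)],(0,255,0))
    L([(23,-140,58),(37,-140,58),(37,-190,58),(23,-190,58)],(255,0,0))
    x,y=(np.int32(proj(n,c2w(q,[(0,-60,50)]))[0]*s)); G2=im[max(0,y-230):y+230,x-300:x+330]; cv2.imwrite(f'pics/fit_{n}.png',G2)
a=cv2.imread('pics/fit_top.png');b=cv2.imread('pics/fit_side.png');print(a.shape,b.shape)
E
```

```text
Traceback (most recent call last):
  File "h.py", line 15, in proj
    m=camera_model(n);K,D,R,t=cm(n)
                              ~~^^^
  File "h.py", line 4, in cm
    m=camera_model(n); R=cv2.Rodrigues(np.array(m["rvec"],float))[0]
ValueError: time passes only in moves, steps and waits
```

Too many camera_model calls; I'll cache it.

```bash
sed -i 's/^def cm(n)/import functools\ncamera_model=functools.cache(camera_model)\n@functools.cache\ndef cm(n)/' h.py
cat > fit.py <<'E'
from h import *
t=np.linspace(-1,1,81)[3:-3]
o=np.ones_like(t)
E=np.r_[np.c_[-85*o,t*120,68*o][t>-.4],np.c_[85*o,t*120,68*o],np.c_[t*85,120*o,68*o],np.c_[t*85,-120*o,68*o]]
G={}
for n in("top","side"):
    g=cv2.GaussianBlur(cv2.imread(f'pics/{n}0.png',0).astype(np.float32),(0,0),1.)
    G[n]=np.minimum(np.hypot(cv2.Sobel(g,cv2.CV_32F,1,0),cv2.Sobel(g,cv2.CV_32F,0,1)),120)
def f(q,ns):
    return -sum(map_coordinates(G[n],proj(n,c2w(q,E))[:,::-1].T,order=1).mean() for n in ns)
for ns in(["top"],["side"],["top","side"]):
    best=min((minimize(f,(618+dx,-116+dy,.167+dt),args=(ns,),method='Nelder-Mead',options=dict(initial_simplex=np.array([618+dx,-116+dy,.167+dt])+np.array([[0,0,0],[3,0,0],[0,3,0],[0,0,.02]]))) for dx in(-3,0,3) for dy in(-3,0,3) for dt in(-.02,.02)),key=lambda r:r.fun)
    print(ns,best.x.round(4),best.fun)
q=best.x
for n,s in(("top",4),("side",4)):
    im=cv2.imread(f'pics/{n}0.png'); im=cv2.resize(im,None,fx=s,fy=s,interpolation=cv2.INTER_CUBIC)
    def L(P,col):
        cv2.polylines(im,[np.int32((proj(n,c2w(q,P))+.5)*s)],True,col,1)
    L([(-85,-120,68),(85,-120,68),(85,120,68),(-85,120,68)],(0,0,255))
    L([(-111,-125,51),(-95,-125,51),(-95,-170,51),(-111,-170,51)],(0,255,0))
    L([(23,-140,58),(37,-140,58),(37,-190,58),(23,-190,58)],(255,0,0))
    x,y=(np.int32(proj(n,c2w(q,[(0,-60,50)]))[0]*s)); G2=im[max(0,y-230):y+230,x-300:x+330]; cv2.imwrite(f'pics/fit_{n}.png',G2)
E
python3 fit.py
```

```text
['top'] [ 6.141722e+02 -1.165518e+02  1.675000e-01] -99.88933563232422
['side'] [ 6.130146e+02 -1.146825e+02  1.718000e-01] -94.75504302978516
['top', 'side'] [ 6.138365e+02 -1.161200e+02  1.684000e-01] -193.6953887939453
```

View pics/fit_top.png

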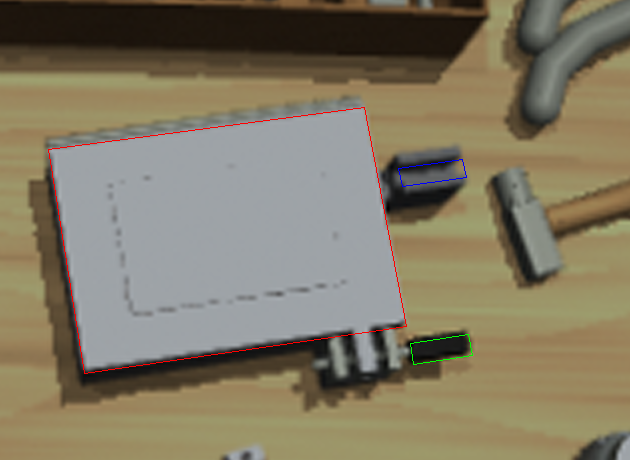

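View pics/fit_side.png

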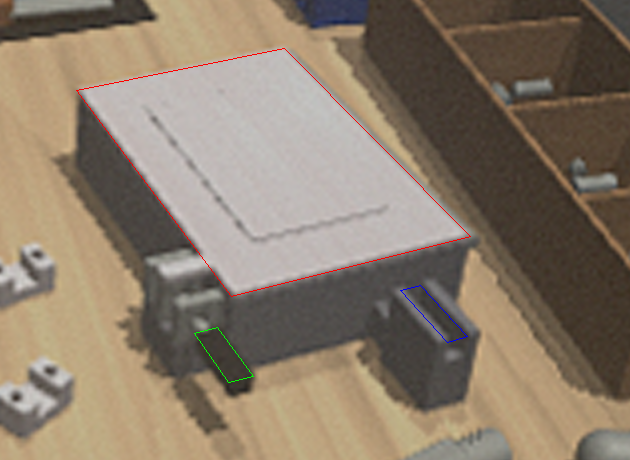

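The fit is tight: the projected lid (red), pin handle (green) and notch (blue) all lie on the real edges in both views. Now a move planner and the targets.

```bash
cat >> h.py <<'E'
CASE=np.array([613.8,-116.1,.1684])
def yang(q):
    from scipy.spatial.transform import Rotation as Ro
    y=Ro.from_quat(q).as_matrix()[:,1]; return np.arctan2(y[1],y[0])
def plan(*wps,start=None,step=40):
    """wps: (x,y,z,yangle or None[,step]); prints rows of 4, grouped by 8, from the measured pose"""
    s=ctrl.state(); cur=np.r_[s["position"],yang(s["eef_rot"])] if start is None else np.array(start,float)
    print('at',cur.round(2)); rows=[]
    for w in wps:
        st=w[4] if len(w)>4 else step
        tgt=np.array([w[0],w[1],w[2],cur[3] if w[3] is None else w[3]],float)
        d=tgt-cur
        if w[3] is not None: d[3]=(d[3]+np.pi/2)%np.pi-np.pi/2
        k=max(1,int(np.ceil(max(np.linalg.norm(d[:3])/st,abs(d[3])/.14))))
        r=np.round(d/[250,250,250,2]/k,3); rows+=[r]*k; cur=cur+r*k*[250,250,250,2]
    for i in range(0,len(rows),8): print(json.dumps([float(x)+0. for r in rows[i:i+8] for x in r]))
    print('end',cur.round(1))
E
python3 - <<'E'
from h import *
for k,p in dict(pingrip=(-103,-147,43),notchgrip=(30,-223,44.5),slot=(-85,30,57),cl=(0,59,5),cr=(0,-59,5)).items(): print(k,c2w(CASE,[p])[0].round(1))
W=np.load('top0.npy'); 
m=np.zeros(W.shape[:2],bool); 
d=W[...,:2]-CASE[:2]; c,s=np.cos(CASE[2]),np.sin(CASE[2]); a=d[...,0]*c+d[...,1]*s; b=-d[...,0]*s+d[...,1]*c
m=(W[...,2]>10)&(b<-195)&(b>-300)&(a>-60)&(a<120)
print('hammer case xy',len(a[m]),np.percentile(a[m],[1,50,99]),np.percentile(b[m],[1,50,99]),np.percentile(W[m][:,2],99), (b[m&(a<75)]).max())
P=c2w(CASE,[(-103,-147,43)])[0]
plan((480,250,200,None),(P[0],P[1],150,.1684),(P[0],P[1],90,.1684))
E
```

```text
pingrip [ 536.9 -278.3   43. ]
notchgrip [ 680.8 -330.9   44.5]
slot [ 525.  -100.8   57. ]
cl [603.9 -57.9   5. ]
cr [ 623.7 -174.3    5. ]
hammer case xy 529 [-51.12846697   2.51259382 117.8121783 ] [-298.44741125 -259.59754225 -228.89568904] 41.0914726981986 -227.34504834267725
at [304.76 657.85 232.63   1.14]
[0.058, -0.136, -0.011, 0.0, 0.058, -0.136, -0.011, 0.0, 0.058, -0.136, -0.011, 0.0, 0.058, -0.136, -0.011, 0.0, 0.058, -0.136, -0.011, 0.0, 0.058, -0.136, -0.011, 0.0, 0.058, -0.136, -0.011, 0.0, 0.058, -0.136, -0.011, 0.0]
[0.058, -0.136, -0.011, 0.0, 0.058, -0.136, -0.011, 0.0, 0.058, -0.136, -0.011, 0.0, 0.058, -0.136, -0.011, 0.0, 0.017, -0.151, -0.014, -0.035, 0.017, -0.151, -0.014, -0.035, 0.017, -0.151, -0.014, -0.035, 0.017, -0.151, -0.014, -0.035]
[0.017, -0.151, -0.014, -0.035, 0.017, -0.151, -0.014, -0.035, 0.017, -0.151, -0.014, -0.035, 0.017, -0.151, -0.014, -0.035, 0.017, -0.151, -0.014, -0.035, 0.017, -0.151, -0.014, -0.035, 0.017, -0.151, -0.014, -0.035, 0.017, -0.151, -0.014, -0.035]
[0.017, -0.151, -0.014, -0.035, 0.017, -0.151, -0.014, -0.035, -0.003, 0.001, -0.121, 0.003, -0.003, 0.001, -0.121, 0.003]
end [ 5.368e+02 -2.782e+02  9.010e+01  2.000e-01]
```

Run:
```python
from h import *
c,s=np.cos(CASE[2]),np.sin(CASE[2])
for n in("top","side"):
    W=np.load(n+'0.npy'); d=W[...,:2]-CASE[:2]; a=d[...,0]*c+d[...,1]*s; b=-d[...,0]*s+d[...,1]*c
    for lo in range(-60,120,15):
        m=(W[...,2]>8)&(b<-195)&(b>-330)&(a>lo)&(a<=lo+15)
        if m.sum()>5: print(n,lo,m.sum(),'b',np.percentile(b[m],[3,50,97]).round(),'z',np.percentile(W[m][:,2],[50,97]).round())
```

```text
top -60 27 b [-264. -246. -239.] z [26. 31.]
top -45 48 b [-263. -248. -237.] z [26. 31.]
top -30 76 b [-296. -252. -234.] z [24. 30.]
top -15 149 b [-327. -279. -232.] z [25. 29.]
top 0 79 b [-327. -250. -230.] z [24. 29.]
top 15 42 b [-251. -236. -228.] z [24. 29.]
top 30 7 b [-247. -239. -231.] z [27. 30.]
top 60 28 b [-284. -269. -259.] z [30. 39.]
top 75 56 b [-290. -271. -257.] z [36. 41.]
top 90 54 b [-302. -279. -263.] z [36. 42.]
top 105 68 b [-318. -292. -271.] z [36. 41.]
side -60 84 b [-265. -254. -241.] z [21. 27.]
side -45 78 b [-264. -256. -239.] z [24. 27.]
side -30 164 b [-306. -265. -237.] z [20. 26.]
side -15 271 b [-328. -294. -237.] z [24. 27.]
side 0 76 b [-326. -253. -236.] z [23. 26.]
side 15 63 b [-253. -246. -232.] z [22. 26.]
side 30 17 b [-250. -248. -237.] z [22. 25.]
side 60 88 b [-285. -276. -263.] z [27. 35.]
side 75 115 b [-294. -285. -265.] z [32. 38.]
side 90 124 b [-306. -295. -275.] z [32. 38.]
side 105 174 b [-326. -309. -282.] z [33. 39.]
```

Call:
arm_command(moves=[0.058,-0.136,-0.011,0.0,0.058,-0.136,-0.011,0.0,0.058,-0.136,-0.011,0.0,0.058,-0.136,-0.011,0.0,0.058,-0.136,-0.011,0.0,0.058,-0.136,-0.011,0.0,0.058,-0.136,-0.011,0.0,0.058,-0.136,-0.011,0.0], jaw=40, force=40)

```text
time: 2.0
position: [421.2, 384.5, 210.7]
eef_rot: [0.215, 0.977, 0.0, 0.0]
wrist_force: [0.6, 0.3, 0.8]
finger_gap: 40.3
grip_force: 0.0
```

Call:
arm_command(moves=[0.058,-0.136,-0.011,0.0,0.058,-0.136,-0.011,0.0,0.058,-0.136,-0.011,0.0,0.058,-0.136,-0.011,0.0,0.017,-0.151,-0.014,-0.035,0.017,-0.151,-0.014,-0.035,0.017,-0.151,-0.014,-0.035,0.017,-0.151,-0.014,-0.035])

```text
time: 2.8
position: [495.9, 97.4, 185.8]
eef_rot: [0.351, 0.936, 0.0, 0.0]
wrist_force: [0.7, -0.4, -0.1]
finger_gap: 40.0
grip_force: 0.0
```

Call:
arm_command(moves=[0.017,-0.151,-0.014,-0.035,0.017,-0.151,-0.014,-0.035,0.017,-0.151,-0.014,-0.035,0.017,-0.151,-0.014,-0.035,0.017,-0.151,-0.014,-0.035,0.017,-0.151,-0.014,-0.035,0.017,-0.151,-0.014,-0.035,0.017,-0.151,-0.014,-0.035])

```text
time: 3.6
position: [530.0, -204.8, 157.7]
eef_rot: [0.596, 0.803, 0.0, 0.0]
wrist_force: [1.3, -1.0, -0.1]
finger_gap: 40.2
grip_force: 0.0
```

Call:
arm_command(moves=[0.017,-0.151,-0.014,-0.035,0.017,-0.151,-0.014,-0.035,-0.003,0.001,-0.121,0.003,-0.003,0.001,-0.121,0.003,0,0,0,0,0,0,0,0])

```text
time: 4.2
position: [536.7, -278.1, 90.3]
eef_rot: [0.645, 0.764, -0.0, -0.0]
wrist_force: [-0.3, 0.5, 0.1]
finger_gap: 39.9
grip_force: 0.0
```

Run:
```python
from h import *
P=c2w(CASE,[(-103,-147,43)])[0]
plan((P[0],P[1],38,.1684,15)); print(ctrl.state()["wrist_force"],ctrl.state()["time"])
```

```text
at [ 5.3667e+02 -2.7812e+02  9.0260e+01  1.7000e-01]
[0.0, 0.0, -0.052, 0.0, 0.0, 0.0, -0.052, 0.0, 0.0, 0.0, -0.052, 0.0, 0.0, 0.0, -0.052, 0.0]
end [ 5.367e+02 -2.781e+02  3.830e+01  2.000e-01]
[-0.30124615  0.53331129  0.11557673] 4.2
```

Run:
```python
from h import *
g=lambda x,y,z:tuple(c2w(CASE,[(x,y,z)])[0])
Y=.1684
plan(g(-103,-142,43)+(Y,15))
plan(g(-103,-222,43)+(Y,12),start=[*g(-103,-142,43),Y])
```

```text
at [ 5.3667e+02 -2.7812e+02  9.0260e+01  1.7000e-01]
[-0.001, 0.005, -0.047, 0.0, -0.001, 0.005, -0.047, 0.0, -0.001, 0.005, -0.047, 0.0, -0.001, 0.005, -0.047, 0.0]
end [ 5.357e+02 -2.731e+02  4.330e+01  2.000e-01]
at [ 5.3606e+02 -2.7335e+02  4.3000e+01  1.7000e-01]
[0.008, -0.045, 0.0, 0.0, 0.008, -0.045, 0.0, 0.0, 0.008, -0.045, 0.0, 0.0, 0.008, -0.045, 0.0, 0.0, 0.008, -0.045, 0.0, 0.0, 0.008, -0.045, 0.0, 0.0, 0.008, -0.045, 0.0, 0.0]
end [ 5.501e+02 -3.521e+02  4.300e+01  2.000e-01]
```

Call:
arm_command(moves=[-0.001,0.005,-0.047,0.0,-0.001,0.005,-0.047,0.0,-0.001,0.005,-0.047,0.0,-0.001,0.005,-0.047,0.0,0,0,0,0])

```text
time: 4.7
position: [534.9, -272.4, 41.3]
eef_rot: [0.645, 0.764, -0.0, -0.001]
wrist_force: [-0.2, -0.2, -0.8]
finger_gap: 40.3
grip_force: 0.0
```

Call:
arm_command(moves=[0,0,0,0,0,0,0,0,0,0,0,0,0,0,0,0,0,0,0,0,0,0,0,0], jaw=0, force=30)

```text
time: 5.3
position: [536.2, -273.3, 43.5]
eef_rot: [0.645, 0.764, 0.0, 0.001]
wrist_force: [1.6, -0.8, 1.0]
finger_gap: 16.2
grip_force: 29.5
```

Gripped at 16 mm. Drawing.

Call:
arm_command(moves=[0.008,-0.045,0.0,0.0,0.008,-0.045,0.0,0.0,0.008,-0.045,0.0,0.0,0.008,-0.045,0.0,0.0,0.008,-0.045,0.0,0.0,0.008,-0.045,0.0,0.0,0.008,-0.045,0.0,0.0,0,0,0,0])

```text
time: 6.1
position: [549.7, -354.4, 43.1]
eef_rot: [0.646, 0.764, -0.0, 0.001]
wrist_force: [0.7, -0.4, 0.5]
finger_gap: 16.0
grip_force: 29.5
```

Run:
```python
from h import *
g=lambda x,y,z:tuple(c2w(CASE,[(x,y,z)])[0])
Y=.1684
s=ctrl.state(); print(s["wrist_force"],s["finger_gap"])
plan(g(-100,-226,100)+(Y,25),g(30,-217,100)+(Y,25),g(30,-217,63)+(Y,20))
```

```text
[ 0.74339788 -0.38779528  0.49431505] 16.013388503069574
at [ 5.4967e+02 -3.5437e+02  4.3110e+01  1.7000e-01]
[0.005, -0.002, 0.076, 0.0, 0.005, -0.002, 0.076, 0.0, 0.005, -0.002, 0.076, 0.0, 0.084, 0.021, 0.0, 0.0, 0.084, 0.021, 0.0, 0.0, 0.084, 0.021, 0.0, 0.0, 0.084, 0.021, 0.0, 0.0, 0.084, 0.021, 0.0, 0.0]
[0.084, 0.021, 0.0, 0.0, 0.001, -0.001, -0.074, 0.0, 0.001, -0.001, -0.074, 0.0]
end [ 6.799e+02 -3.249e+02  6.310e+01  2.000e-01]
```

Call:
arm_command(moves=[0.005,-0.002,0.076,0.0,0.005,-0.002,0.076,0.0,0.005,-0.002,0.076,0.0,0.084,0.021,0.0,0.0,0.084,0.021,0.0,0.0,0.084,0.021,0.0,0.0,0.084,0.021,0.0,0.0,0.084,0.021,0.0,0.0])

```text
time: 6.9
position: [659.2, -326.2, 100.0]
eef_rot: [0.645, 0.764, 0.0, -0.0]
wrist_force: [0.6, -0.4, -0.5]
finger_gap: 15.7
grip_force: 29.5
```

Call:
arm_command(moves=[0.084,0.021,0.0,0.0,0.001,-0.001,-0.066,0.0,0.001,-0.001,-0.066,0.0,0,0,0,0,0,0,0,0])

```text
time: 7.4
position: [678.4, -322.9, 66.1]
eef_rot: [0.645, 0.764, -0.001, -0.001]
wrist_force: [0.0, -0.1, 0.6]
finger_gap: 15.9
grip_force: 29.5
```

Run:
```python
from h import *
g=lambda x,y,z:tuple(c2w(CASE,[(x,y,z)])[0])
Y=.1684
plan(g(30,-217,45)+(Y,5))
q=CASE
for n,s in(("top",6),("side",6)):
    im,_=snapshot(n); save(n+'1.png',im); im=cv2.resize(im[...,::-1],None,fx=s,fy=s,interpolation=cv2.INTER_CUBIC)
    def L(P,col): cv2.polylines(im,[np.int32((proj(n,c2w(q,P))+.5)*s)],True,col,1)
    L([(23,-140,58),(37,-140,58),(37,-190,58),(23,-190,58)],(255,0,0))
    L([(30,-140,67),(30,-120,67)],(0,255,0))
    x,y=(np.int32(proj(n,c2w(q,[(30,-165,58)]))[0]*s)); cv2.imwrite(f'pics/n_{n}.png',im[max(0,y-200):y+200,x-200:x+200])
cv2.imwrite('pics/n.png',np.hstack([cv2.imread('pics/n_top.png'),cv2.imread('pics/n_side.png')]))
```

```text
at [ 6.7837e+02 -3.2286e+02  6.6080e+01  1.7000e-01]
[0.001, -0.002, -0.017, 0.0, 0.001, -0.002, -0.017, 0.0, 0.001, -0.002, -0.017, 0.0, 0.001, -0.002, -0.017, 0.0, 0.001, -0.002, -0.017, 0.0]
end [ 6.796e+02 -3.254e+02  4.480e+01  2.000e-01]
```

View pics/n.png

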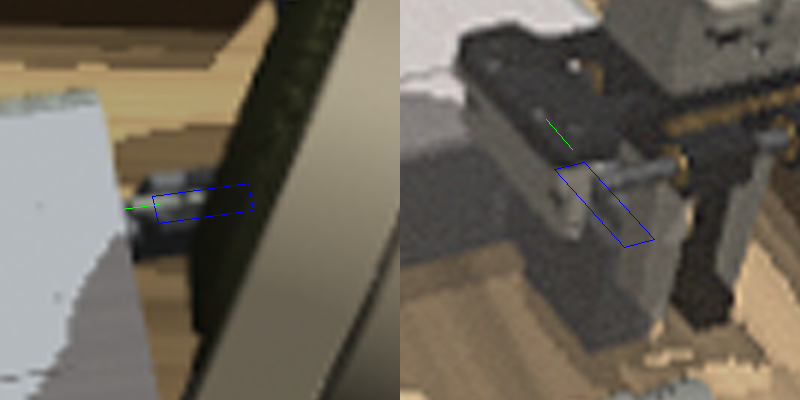

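Call:
arm_command(moves=[0,0,-0.016,0.0,0,0,-0.016,0.0,0,0,-0.016,0.0])

```text
time: 7.8
position: [680.0, -322.4, 55.1]
eef_rot: [0.645, 0.764, 0.0, 0.0]
wrist_force: [0.8, -0.0, 0.8]
finger_gap: 15.9
grip_force: 29.5
```

Run:
```python
from h import *
g=lambda x,y,z:tuple(c2w(CASE,[(x,y,z)])[0])
s=ctrl.state(); print(s["wrist_force"],s["moment"])
plan(g(30,-217,45)+(.1684,5))
```

```text
[ 0.82319314 -0.0139829   0.82038394] [-0.08612306  0.03183061  0.00730197]
at [ 6.7999e+02 -3.2242e+02  5.5070e+01  1.7000e-01]
[0.0, -0.003, -0.013, 0.0, 0.0, -0.003, -0.013, 0.0, 0.0, -0.003, -0.013, 0.0]
end [ 6.800e+02 -3.247e+02  4.530e+01  2.000e-01]
```

Call:
arm_command(moves=[0.0,-0.003,-0.013,0.0,0.0,-0.003,-0.013,0.0,0.0,-0.003,-0.013,0.0,0,0,0,0])

```text
time: 8.2
position: [680.0, -324.7, 45.1]
eef_rot: [0.645, 0.764, 0.0, -0.0]
wrist_force: [-0.8, 0.5, 1.2]
finger_gap: 15.6
grip_force: 29.5
```

Call:
arm_command(moves=[0,0,0,0,0,0,0,0,0,0,0,0,0,0,0.06,0,0,0,0.1,0,0,0,0.15,0,0,0,0.15,0], jaw=30)

```text
time: 8.9
position: [679.7, -324.7, 162.4]
eef_rot: [0.645, 0.764, -0.0, -0.0]
wrist_force: [1.0, 0.3, 0.2]
finger_gap: 30.0
grip_force: 0.0
```

Run:
```python
from h import *
b=np.array([0,0,0.])
B=(463,192.5)
plan((560,-250,200,.1684),(520,0,170,.5),(448,192.5,120,np.deg2rad(92.)))
```

```text
at [ 6.7974e+02 -3.2468e+02  1.6243e+02  1.7000e-01]
[-0.12, 0.075, 0.038, 0.0, -0.12, 0.075, 0.038, 0.0, -0.12, 0.075, 0.038, 0.0, -0.12, 0.075, 0.038, 0.0, -0.023, 0.143, -0.017, 0.024, -0.023, 0.143, -0.017, 0.024, -0.023, 0.143, -0.017, 0.024, -0.023, 0.143, -0.017, 0.024]
[-0.023, 0.143, -0.017, 0.024, -0.023, 0.143, -0.017, 0.024, -0.023, 0.143, -0.017, 0.024, -0.036, 0.096, -0.025, 0.069, -0.036, 0.096, -0.025, 0.069, -0.036, 0.096, -0.025, 0.069, -0.036, 0.096, -0.025, 0.069, -0.036, 0.096, -0.025, 0.069]
[-0.036, 0.096, -0.025, 0.069, -0.036, 0.096, -0.025, 0.069, -0.036, 0.096, -0.025, 0.069]
end [447.5 192.6 120.7   1.6]
```

Call:
arm_command(moves=[-0.12,0.075,0.038,0.0,-0.12,0.075,0.038,0.0,-0.12,0.075,0.038,0.0,-0.12,0.075,0.038,0.0,-0.023,0.143,-0.017,0.024,-0.023,0.143,-0.017,0.024,-0.023,0.143,-0.017,0.024,-0.023,0.143,-0.017,0.024])

```text
time: 9.7
position: [536.9, -105.5, 182.6]
eef_rot: [0.568, 0.823, 0.001, 0.001]
wrist_force: [-0.3, -0.0, -1.1]
finger_gap: 29.8
grip_force: 0.0
```

```bash
cat > fitb.py <<'E'
from h import *
def bladefit(tag,x0,z0=4.):
    t=np.linspace(0,1,31); o=np.ones_like(t)
    E=np.r_[np.c_[-100*t,10*o,24*o],np.c_[-100*t,-10*o,24*o],np.c_[-100*o,20*t-10,24*o],np.c_[85*t,13*o,13.3*o],np.c_[85*t,-13*o,13.3*o],np.c_[85*o,26*t-13,13.3*o],np.c_[0*o,20*t-10,24*o]]+[0,0,z0]
    G={}
    for n in("top","side"):
        im=cv2.imread(f'pics/{n}{tag}.png').astype(np.float32)
        g=sum(np.hypot(cv2.Sobel(b,cv2.CV_32F,1,0),cv2.Sobel(b,cv2.CV_32F,0,1)) for b in cv2.split(cv2.GaussianBlur(im,(0,0),.8)))
        G[n]=np.minimum(g,400)
    f=lambda q,ns:-sum(map_coordinates(G[n],proj(n,c2w(q,E))[:,::-1].T,order=1).mean() for n in ns)
    for ns in(["top"],["side"],["top","side"]):
        b=min((minimize(f,x0,args=(ns,),method='Nelder-Mead',options=dict(initial_simplex=np.array(x0)+[dx,dy,dt]+np.array([[0,0,0],[4,0,0],[0,4,0],[0,0,.03]]))) for dx in(-6,0,6) for dy in(-4,0,4) for dt in(-.03,.03)),key=lambda r:r.fun)
        print(ns,b.x.round(3),b.fun)
    return b.x
if __name__=="__main__":
    q=bladefit("0",(510,193,.035))
    out=[]
    for n in("top","side"):
        im=cv2.resize(cv2.imread(f'pics/{n}0.png'),None,fx=5,fy=5,interpolation=cv2.INTER_CUBIC)
        for P in([(-100,-10,28),(-100,10,28),(0,10,28),(0,-10,28)],[(0,-13,17.3),(0,13,17.3),(85,13,17.3),(85,-13,17.3)]):
            cv2.polylines(im,[np.int32((proj(n,c2w(q,P))+.5)*5)],True,(0,255,0),1)
        x,y=np.int32(proj(n,c2w(q,[(0,0,20)]))[0]*5); out.append(im[y-200:y+200,x-200:x+200])
    im,_=snapshot("side"); save('side2.png',im); x,y=np.int32(proj("side",c2w(CASE,[(30,-165,50)]))[0]*6)
    cv2.imwrite('pics/b.png',np.hstack(out)); im=cv2.resize(im[...,::-1],None,fx=6,fy=6,interpolation=cv2.INTER_CUBIC)[y-200:y+200,x-200:x+200]
    cv2.imwrite('pics/b.png',cv2.resize(np.hstack(out+[im]),(798,266),interpolation=cv2.INTER_AREA))
E
python3 fitb.py
```

```text
['top'] [5.07355e+02 1.94713e+02 1.90000e-02] -394.9665222167969
['side'] [5.05567e+02 1.93455e+02 5.00000e-03] -371.4786071777344
['top', 'side'] [5.06527e+02 1.93894e+02 5.00000e-03] -763.4737548828125
```

View pics/b.png

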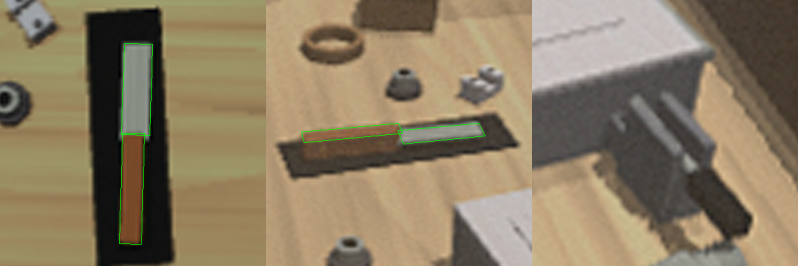

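The blade fit lies on its edges in both views, and the third panel shows the pin's shank in the channel with the handle out on the right. Next, grip the blade handle 15 mm behind its origin.

Run:
```python
from h import *
Y=np.pi/2+.01
plan((510,60,150,.9),(491.5,193.9,90,Y),(491.5,193.9,60,Y))
plan((491.5,193.9,21,Y,13),start=(491.5,193.9,60,Y))
```

```text
at [ 5.3566e+02 -9.8970e+01  1.8159e+02  3.7000e-01]
[-0.021, 0.127, -0.025, 0.053, -0.021, 0.127, -0.025, 0.053, -0.021, 0.127, -0.025, 0.053, -0.021, 0.127, -0.025, 0.053, -0.021, 0.127, -0.025, 0.053, -0.014, 0.107, -0.048, 0.068, -0.014, 0.107, -0.048, 0.068, -0.014, 0.107, -0.048, 0.068]
[-0.014, 0.107, -0.048, 0.068, -0.014, 0.107, -0.048, 0.068, -0.002, 0.001, -0.121, 0.0]
end [491.4 193.8  60.1   1.6]
at [491.5  193.9   60.     1.58]
[0.0, 0.0, -0.052, 0.0, 0.0, 0.0, -0.052, 0.0, 0.0, 0.0, -0.052, 0.0]
end [491.5 193.9  21.    1.6]
```

Call:
arm_command(moves=[-0.021,0.127,-0.025,0.053,-0.021,0.127,-0.025,0.053,-0.021,0.127,-0.025,0.053,-0.021,0.127,-0.025,0.053,-0.021,0.127,-0.025,0.053,-0.014,0.107,-0.048,0.068,-0.014,0.107,-0.048,0.068,-0.014,0.107,-0.048,0.068], jaw=45)

```text
time: 10.55
position: [500.7, 133.3, 114.8]
eef_rot: [0.133, 0.991, 0.0, 0.001]
wrist_force: [1.1, 0.0, -0.6]
finger_gap: 45.1
grip_force: 0.0
```

Call:
arm_command(moves=[-0.014,0.107,-0.048,0.068,-0.014,0.107,-0.048,0.068,-0.002,0.001,-0.121,0.0,0,0,0,0,0,0,0,0])

```text
time: 11.05
position: [492.9, 185.4, 60.4]
eef_rot: [0.0, 1.0, -0.001, -0.0]
wrist_force: [1.0, 0.9, -0.2]
finger_gap: 45.0
grip_force: 0.0
```

Run:
```python
from h import *
Y=np.pi/2+.01
plan((491.5,193.9,21,Y,13))
```

```text
at [492.86 185.37  60.41   1.57]
[-0.001, 0.009, -0.039, 0.001, -0.001, 0.009, -0.039, 0.001, -0.001, 0.009, -0.039, 0.001, -0.001, 0.009, -0.039, 0.001]
end [491.9 194.4  21.4   1.6]
```

Call:
arm_command(moves=[-0.005,0.034,0,0.004,0,0,-0.039,0,0,0,-0.039,0,0,0,-0.039,0,0,0,-0.039,0,0,0,0,0,0,0,0,0])

```text
time: 11.75
position: [491.2, 194.4, 20.3]
eef_rot: [-0.004, 1.0, -0.0, -0.0]
wrist_force: [0.1, 0.9, -0.1]
finger_gap: 44.8
grip_force: 0.0
```

Call:
arm_command(moves=[0,0,0,0,0,0,0,0,0,0,0,0,0,0,0,0,0,0,0,0,0,0,0,0], jaw=0, force=60)

```text
time: 12.35
position: [491.8, 194.8, 21.2]
eef_rot: [-0.004, 1.0, 0.0, 0.0]
wrist_force: [-0.3, 0.7, 3.9]
finger_gap: 19.6
grip_force: 59.9
```

Run:
```python
from h import *
g=lambda x,y,z:tuple(c2w(CASE,[(x,y,z)])[0])
s=ctrl.state(); print(s["finger_gap"],s["position"],s["wrist_force"],yang(s["eef_rot"]))
# tip 100 ahead of TCP. stage: tip 25 mm before the front face, y=+30, z: blade 57
Y=.1684+np.pi/2
p=s["position"]
plan((p[0],p[1],120,None,20),g(-85-30-100,30,120)+(Y,30),g(-85-30-100,30,62)+(Y,20))
```

```text
19.583932119544865 [491.79192957 194.80421143  21.20435851] [-0.30113299  0.69361555  3.88614564] 1.5790776152595567
at [491.79 194.8   21.2    1.58]
[0.0, 0.0, 0.079, 0.0, 0.0, 0.0, 0.079, 0.0, 0.0, 0.0, 0.079, 0.0, 0.0, 0.0, 0.079, 0.0, 0.0, 0.0, 0.079, 0.0, -0.032, -0.106, 0.0, 0.007, -0.032, -0.106, 0.0, 0.007, -0.032, -0.106, 0.0, 0.007]
[-0.032, -0.106, 0.0, 0.007, -0.032, -0.106, 0.0, 0.007, -0.032, -0.106, 0.0, 0.007, -0.032, -0.106, 0.0, 0.007, -0.032, -0.106, 0.0, 0.007, -0.032, -0.106, 0.0, 0.007, -0.032, -0.106, 0.0, 0.007, -0.032, -0.106, 0.0, 0.007]
[-0.032, -0.106, 0.0, 0.007, 0.001, 0.001, -0.077, -0.001, 0.001, 0.001, -0.077, -0.001, 0.001, 0.001, -0.077, -0.001]
end [ 396.5 -122.4   62.2    1.7]
```

Run:
```python
from h import *
g=lambda x,y,z:tuple(c2w(CASE,[(x,y,z)])[0])
Y=.1684+np.pi/2
print(g(-198,15,62))
plan((491.8,194.8,120,None,20),g(-198,15,120)+(Y,30),g(-198,15,62)+(Y,20))
```

```text
(np.float64(416.08679102974946), np.float64(-134.49801616169725), np.float64(62.0))
at [491.79 194.8   21.2    1.58]
[0.0, 0.0, 0.079, 0.0, 0.0, 0.0, 0.079, 0.0, 0.0, 0.0, 0.079, 0.0, 0.0, 0.0, 0.079, 0.0, 0.0, 0.0, 0.079, 0.0, -0.025, -0.11, 0.0, 0.007, -0.025, -0.11, 0.0, 0.007, -0.025, -0.11, 0.0, 0.007]
[-0.025, -0.11, 0.0, 0.007, -0.025, -0.11, 0.0, 0.007, -0.025, -0.11, 0.0, 0.007, -0.025, -0.11, 0.0, 0.007, -0.025, -0.11, 0.0, 0.007, -0.025, -0.11, 0.0, 0.007, -0.025, -0.11, 0.0, 0.007, -0.025, -0.11, 0.0, 0.007]
[-0.025, -0.11, 0.0, 0.007, -0.001, 0.001, -0.077, -0.001, -0.001, 0.001, -0.077, -0.001, -0.001, 0.001, -0.077, -0.001]
end [ 416.  -134.4   62.2    1.7]
```

Call:
arm_command(moves=[0.0,0.0,0.079,0.0,0.0,0.0,0.079,0.0,0.0,0.0,0.079,0.0,0.0,0.0,0.079,0.0,0.0,0.0,0.079,0.0,-0.025,-0.11,0.0,0.007,-0.025,-0.11,0.0,0.007,-0.025,-0.11,0.0,0.007])

```text
time: 13.15
position: [472.1, 111.1, 119.7]
eef_rot: [-0.026, 1.0, -0.0, -0.0]
wrist_force: [0.1, -0.4, -1.5]
finger_gap: 19.4
grip_force: 59.9
```

Call:
arm_command(moves=[-0.025,-0.11,0.0,0.007,-0.025,-0.11,0.0,0.007,-0.025,-0.11,0.0,0.007,-0.025,-0.11,0.0,0.007,-0.025,-0.11,0.0,0.007,-0.025,-0.11,0.0,0.007,-0.025,-0.11,0.0,0.007,-0.025,-0.11,0.0,0.007])

```text
time: 13.95
position: [422.0, -109.1, 119.5]
eef_rot: [-0.081, 0.997, -0.0, -0.0]
wrist_force: [0.1, -0.5, -1.1]
finger_gap: 19.9
grip_force: 59.9
```

Call:
arm_command(moves=[-0.025,-0.11,0.0,0.007,0,0,0,0,0,0,0,0])

```text
time: 14.25
position: [416.1, -135.9, 119.5]
eef_rot: [-0.087, 0.996, 0.0, -0.0]
wrist_force: [0.0, 0.3, -0.8]
finger_gap: 19.5
grip_force: 59.9
```

Run:
```python
from h import *
g=lambda x,y,z:tuple(c2w(CASE,[(x,y,z)])[0])
Y=.1684+np.pi/2
s=ctrl.state(); print(s["finger_gap"],s["joint_pos"])
plan(g(-198,15,120)+(Y,20),g(-198,15,62)+(Y,20))
im,_=snapshot("side"); save('side3.png',im); save('s3.png',cv2.resize(im[140:290,190:390],None,fx=3.5,fy=3.5,interpolation=cv2.INTER_CUBIC))
```

```text
19.51213749679338 [ 0.36177877  0.46928695 -0.24003907  2.3329587   0.30424888  0.3667008
  1.60647786]
at [ 416.14 -135.86  119.54    1.74]
[0.0, 0.005, 0.002, -0.003, 0.0, 0.0, -0.077, 0.0, 0.0, 0.0, -0.077, 0.0, 0.0, 0.0, -0.077, 0.0]
end [ 416.1 -134.6   62.3    1.7]
```

View pics/s3.png

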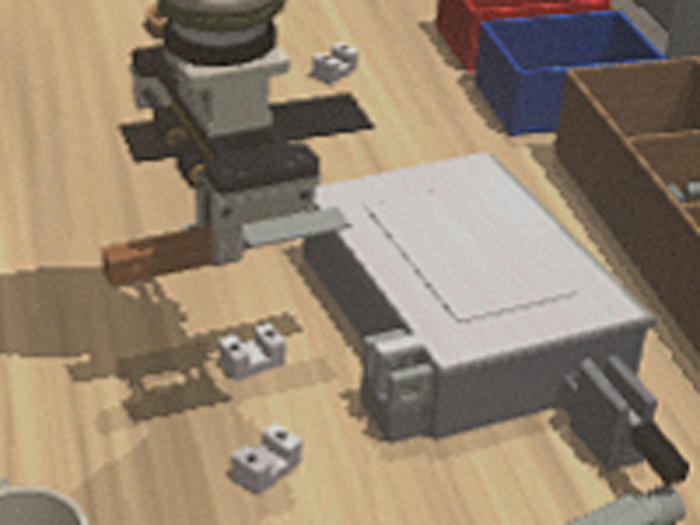

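Call:
arm_command(moves=[0.0,0.005,0.002,-0.003,0.0,0.0,-0.077,0.0,0.0,0.0,-0.077,0.0,0.0,0.0,-0.077,0.0,0,0,0,0,0,0,0,0])

```text
time: 14.9
position: [416.5, -133.2, 62.4]
eef_rot: [-0.086, 0.996, 0.0, -0.001]
wrist_force: [0.0, -0.2, -1.2]
finger_gap: 19.5
grip_force: 59.9
```

Run:
```python
from h import *
g=lambda x,y,z:tuple(c2w(CASE,[(x,y,z)])[0])
Y=.1684+np.pi/2
n="side"; im,_=snapshot(n); s=8
im=cv2.resize(im[...,::-1],None,fx=s,fy=s,interpolation=cv2.INTER_CUBIC)
for z,c in((52,(255,0,0)),(62,(0,0,255)),):
    cv2.polylines(im,[np.int32((proj(n,c2w(CASE,[(-85,-45,z),(-85,105,z)]))+.5)*s)],False,c,1)
p=ctrl.state()["position"]; y=yang(ctrl.state()["eef_rot"])-np.pi/2
d=np.array([np.cos(y),np.sin(y),0]); w=np.array([-d[1],d[0],0])
P=[p+d*a+w*b+[0,0,-5.2] for a,b in((15,13),(100,13),(100,-13),(15,-13))]
cv2.polylines(im,[np.int32((proj(n,P)+.5)*s)],True,(0,255,0),1)
x,yy=np.int32(proj(n,c2w(CASE,[(-110,10,60)]))[0]*s); cv2.imwrite('pics/s4.png',im[yy-200:yy+200,x-300:x+300])
plan(g(-157,15,62)+(Y,8))
```

```text
at [ 416.78 -133.5    62.85    1.74]
[0.026, 0.004, -0.001, 0.0, 0.026, 0.004, -0.001, 0.0, 0.026, 0.004, -0.001, 0.0, 0.026, 0.004, -0.001, 0.0, 0.026, 0.004, -0.001, 0.0, 0.026, 0.004, -0.001, 0.0]
end [ 455.8 -127.5   61.3    1.7]
```

View pics/s4.png

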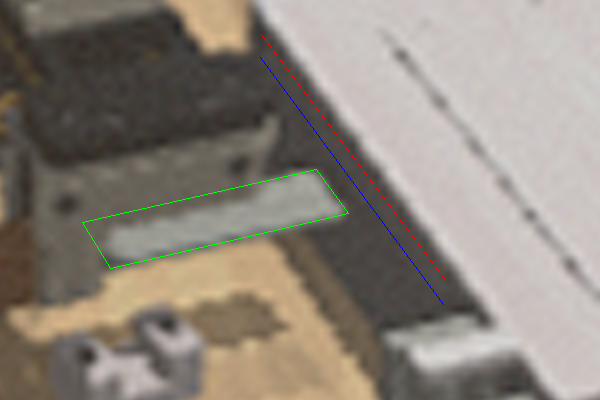

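The blade sits where expected, about level with the slot. Inserting.

Call:
arm_command(moves=[0.026,0.004,0,0.0,0.026,0.004,0,0.0,0.026,0.004,-0.001,0.0,0.026,0.004,0,0.0,0.026,0.004,0,0.0,0.026,0.004,0,0.0,0,0,0,0])

```text
time: 15.65
position: [456.7, -127.9, 62.1]
eef_rot: [-0.085, 0.996, 0.0, 0.001]
wrist_force: [-0.0, 0.5, -1.0]
finger_gap: 19.5
grip_force: 59.9
```

Run:
```python
from h import *
s=ctrl.state(); print(s["wrist_force"],s["moment"],s["position"])
Y=.1684+np.pi/2
# arc: tip at radius r, tip top at case (85-r cos, 62+r sin); TCP = tip -100 x, +4 z
p=s["position"]; c,sn=np.cos(CASE[2]),np.sin(CASE[2]); tx=(p[0]-CASE[0])*c+(p[1]-CASE[1])*sn; ty=-(p[0]-CASE[0])*sn+(p[1]-CASE[1])*c
r=85-(tx+100); print('case',tx,ty,'r',r)
def T(th): return tuple(c2w(CASE,[(85-100-r*np.cos(th),ty,66+r*np.sin(th))])[0])+(Y,12)
plan(*[T(t) for t in np.arange(.08,1.75,.08)])
```

```text
[-0.00136407  0.45920498 -0.97437574] [-0.0037617   0.01326341 -0.04275115] [ 456.72843993 -127.94387627   62.09998087]
case -156.8347519445438 14.649674730213793 r 141.8347519445438
at [ 456.73 -127.94   62.1     1.74]
[0.001, 0.0, 0.03, -0.001, 0.001, 0.0, 0.03, -0.001, 0.005, 0.001, 0.046, 0.001, 0.009, 0.002, 0.044, 0.0, 0.012, 0.002, 0.044, 0.0, 0.016, 0.003, 0.043, 0.0, 0.019, 0.003, 0.041, 0.0, 0.022, 0.004, 0.039, 0.0]
[0.026, 0.004, 0.037, 0.0, 0.028, 0.005, 0.036, 0.0, 0.031, 0.005, 0.033, 0.0, 0.033, 0.006, 0.03, 0.0, 0.036, 0.006, 0.027, 0.0, 0.037, 0.006, 0.025, 0.0, 0.04, 0.007, 0.021, 0.0, 0.041, 0.007, 0.018, 0.0]
[0.042, 0.007, 0.015, 0.0, 0.043, 0.007, 0.011, 0.0, 0.044, 0.008, 0.008, 0.0, 0.045, 0.007, 0.004, 0.0, 0.045, 0.008, 0.001, 0.0, 0.044, 0.007, -0.003, 0.0]
end [ 611.7 -101.7  207.1    1.7]
```

Call:
arm_command(moves=[0.001,0.0,0.03,-0.001,0.001,0.0,0.03,-0.001,0.005,0.001,0.046,0.001,0.009,0.002,0.044,0.0,0.012,0.002,0.044,0.0,0,0,0,0])

```text
time: 16.25
position: [462.6, -127.1, 112.1]
eef_rot: [-0.084, 0.996, -0.0, 0.001]
wrist_force: [-0.5, 0.6, -1.2]
finger_gap: 19.7
grip_force: 59.9
```

Run:
```python
from h import *
s=ctrl.state(); print(s["wrist_force"],s["moment"],s["position"],s["finger_gap"])
im,_=snapshot("side"); save('s5.png',cv2.resize(im[130:290,190:390],None,fx=3.5,fy=3.5,interpolation=cv2.INTER_CUBIC))
```

```text
[-0.48696303  0.61519758 -1.21196698] [0.07832912 0.01824611 0.02053017] [ 462.60651009 -127.12027459  112.09884952] 19.668036019207186
```

View pics/s5.png

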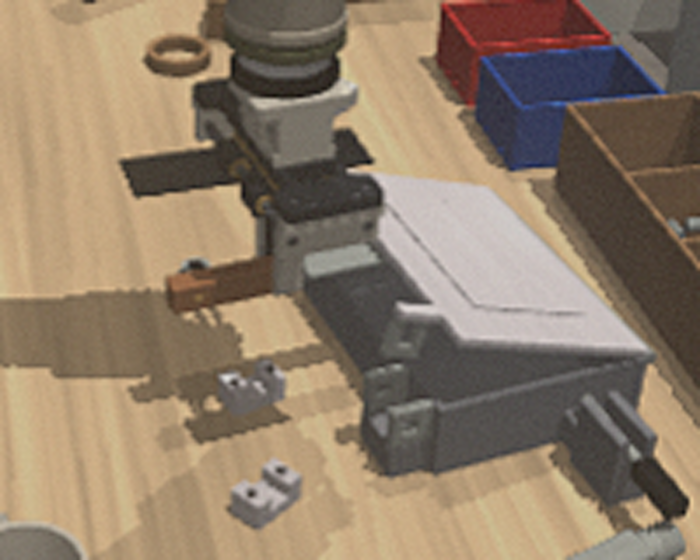

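The lid is rising on the blade and the blade is still level. Continuing along the arc.

Call:
arm_command(moves=[0.016,0.003,0.043,0.0,0.019,0.003,0.041,0.0,0.022,0.004,0.039,0.0,0.026,0.004,0.037,0.0,0.028,0.005,0.036,0.0,0.031,0.005,0.033,0.0,0.033,0.006,0.03,0.0,0.036,0.006,0.027,0.0])

```text
time: 17.1
position: [515.7, -117.8, 182.6]
eef_rot: [-0.084, 0.996, -0.0, -0.0]
wrist_force: [-3.4, -0.5, -1.3]
finger_gap: 19.5
grip_force: 59.9
```

Call:
arm_command(moves=[0.037,0.006,0.025,0.0,0.04,0.007,0.021,0.0,0.041,0.007,0.018,0.0,0.042,0.007,0.015,0.0,0.043,0.007,0.011,0.0,0.044,0.008,0.008,0.0,0.045,0.007,0.004,0.0])

```text
time: 17.8
position: [589.4, -105.4, 207.8]
eef_rot: [-0.084, 0.996, 0.0, 0.0]
wrist_force: [-2.4, 0.5, -0.4]
finger_gap: 19.3
grip_force: 59.9
```

Run:
```python
from h import *
s=ctrl.state(); print(s["wrist_force"],s["moment"],s["position"],s["finger_gap"])
im,_=snapshot("side"); save('s6.png',cv2.resize(im[100:290,190:390],None,fx=3,fy=3,interpolation=cv2.INTER_CUBIC))
```

```text
[-2.35560629  0.50046312 -0.40102516] [0.08070629 0.36347584 0.10231524] [ 589.41186025 -105.37732179  207.7854554 ] 19.330490436584245
```

View pics/s6.png

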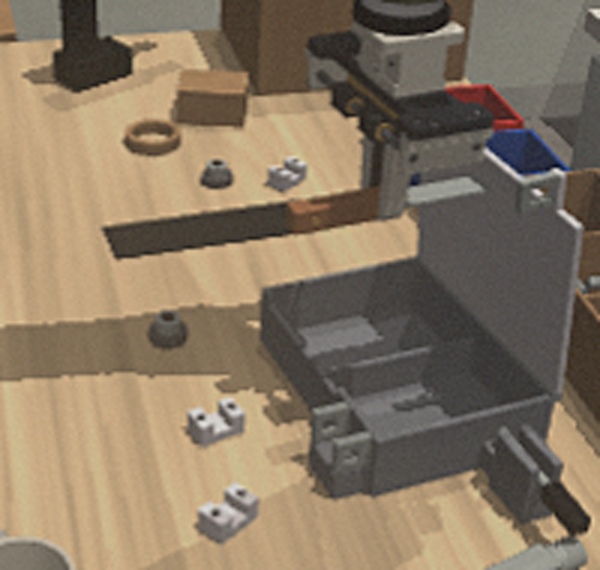

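Call:
arm_command(moves=[0.034,0.006,-0.001,0,0.034,0.006,-0.001,0,0.034,0.006,-0.002,0,0.034,0.006,-0.003,0,0,0,0,0])

```text
time: 18.35
position: [623.6, -99.2, 205.5]
eef_rot: [-0.084, 0.996, 0.0, 0.0]
wrist_force: [-0.1, 0.6, -1.6]
finger_gap: 19.6
grip_force: 59.9
```

Call:
arm_command(moves=[-0.06,-0.01,0,0,-0.1,-0.017,0,0,-0.1,-0.017,0,0,-0.1,-0.017,0,0,0,0,0,0])

```text
time: 18.85
position: [529.1, -115.9, 206.0]
eef_rot: [-0.083, 0.997, -0.0, -0.001]
wrist_force: [0.5, 0.2, -1.3]
finger_gap: 19.4
grip_force: 59.9
```

Run:
```python
from h import *
s=ctrl.state(); print(s["wrist_force"],s["finger_gap"])
plan((491.8,194.8,150,1.579,30),(491.8,194.8,45,1.579,25))
plan((491.8,194.8,22,1.579,8),start=(491.8,194.8,45,1.579))
_,d=snapshot("side"); W=cloud("side",d)
c,s_=np.cos(CASE[2]),np.sin(CASE[2]); dd=W[...,:2]-CASE[:2]; a=dd[...,0]*c+dd[...,1]*s_; b=-dd[...,0]*s_+dd[...,1]*c
m=(a>60)&(a<150)&(abs(b)<115)&(W[...,2]>90)&(W[...,2]<250)
f=np.polyfit(W[m][:,2],a[m],1); print(m.sum(),'lid angle',np.pi/2+np.arctan(f[0]))
```

```text
[ 0.48983256  0.22726781 -1.26208194] 19.41357142157816
at [ 529.14 -115.86  205.99    1.74]
[-0.014, 0.113, -0.02, -0.007, -0.014, 0.113, -0.02, -0.007, -0.014, 0.113, -0.02, -0.007, -0.014, 0.113, -0.02, -0.007, -0.014, 0.113, -0.02, -0.007, -0.014, 0.113, -0.02, -0.007, -0.014, 0.113, -0.02, -0.007, -0.014, 0.113, -0.02, -0.007]
[-0.014, 0.113, -0.02, -0.007, -0.014, 0.113, -0.02, -0.007, -0.014, 0.113, -0.02, -0.007, 0.001, 0.0, -0.085, 0.0, 0.001, 0.0, -0.085, 0.0, 0.001, 0.0, -0.085, 0.0, 0.001, 0.0, -0.085, 0.0, 0.001, 0.0, -0.085, 0.0]
end [491.9 194.9  44.7   1.6]
at [491.8  194.8   45.     1.58]
[0.0, 0.0, -0.031, 0.0, 0.0, 0.0, -0.031, 0.0, 0.0, 0.0, -0.031, 0.0]
end [491.8 194.8  21.8   1.6]
2999 lid angle 1.7323755775754752
```

Lid at about 1.73 rad. Returning the blade to its mat.

Call:
arm_command(moves=[-0.014,0.113,-0.02,-0.007,-0.014,0.113,-0.02,-0.007,-0.014,0.113,-0.02,-0.007,-0.014,0.113,-0.02,-0.007,-0.014,0.113,-0.02,-0.007,-0.014,0.113,-0.02,-0.007,-0.014,0.113,-0.02,-0.007,-0.014,0.113,-0.02,-0.007])

```text
time: 19.7
position: [505.3, 113.2, 165.8]
eef_rot: [-0.028, 1.0, 0.0, 0.001]
wrist_force: [-0.2, -1.1, -2.3]
finger_gap: 19.3
grip_force: 59.9
```

Call:
arm_command(moves=[-0.014,0.113,-0.02,-0.007,-0.014,0.113,-0.02,-0.007,-0.014,0.113,-0.02,-0.007,0.001,0.0,-0.085,0.0,0.001,0.0,-0.085,0.0,0.001,0.0,-0.085,0.0,0.001,0.0,-0.085,0.0,0,0,0,0])

```text
time: 20.5
position: [494.6, 196.6, 63.7]
eef_rot: [-0.008, 1.0, -0.0, -0.001]
wrist_force: [0.3, -0.9, -1.3]
finger_gap: 19.4
grip_force: 59.9
```

Run:
```python
from h import *
plan((491.8,194.8,45,1.579,15),(491.8,194.8,23,1.579,7))
```

```text
at [494.59 196.57  63.72   1.59]
[-0.006, -0.004, -0.037, -0.002, -0.006, -0.004, -0.037, -0.002, 0.0, 0.0, -0.022, 0.0, 0.0, 0.0, -0.022, 0.0, 0.0, 0.0, -0.022, 0.0, 0.0, 0.0, -0.022, 0.0]
end [491.6 194.6  23.2   1.6]
```

Call:
arm_command(moves=[-0.006,-0.004,-0.037,-0.002,-0.006,-0.004,-0.037,-0.002,0.0,0.0,-0.022,0.0,0.0,0.0,-0.022,0.0,0.0,0.0,-0.022,0.0,0.0,0.0,-0.022,0.0,0,0,0,0])

```text
time: 21.2
position: [491.5, 193.8, 24.7]
eef_rot: [-0.003, 1.0, -0.0, -0.0]
wrist_force: [0.0, 0.6, -1.4]
finger_gap: 19.6
grip_force: 59.9
```

Call:
arm_command(moves=[0,0,-0.004,0,0,0,-0.004,0,0,0,0,0])

```text
time: 21.5
position: [491.8, 193.9, 23.4]
eef_rot: [-0.003, 1.0, 0.0, 0.0]
wrist_force: [-0.0, 1.1, -0.8]
finger_gap: 19.5
grip_force: 59.9
```

Call:
arm_command(moves=[0,0,0,0,0,0,0,0,0,0,0,0,0,0,0,0,0,0,0.1,0,0,0,0.15,0,0,0,0.15,0], jaw=45)

```text
time: 22.2
position: [491.2, 193.7, 124.1]
eef_rot: [-0.003, 1.0, -0.0, -0.001]
wrist_force: [-0.2, -0.4, -0.7]
finger_gap: 45.0
grip_force: 0.0
```

```bash
cat > find.py <<'E'
from h import *
def look(tag,case_obj=True):
    out={}
    for n in("top","side"):
        p,d=snapshot(n); save(f'{n}{tag}.png',p); W=cloud(n,d); np.save(f'{n}{tag}.npy',W); Z=W[...,2]
        for q,zt in(("clamp1",22),("bush1",24)):
            P=onplane(n,zt)[...,:2]
            for o in outline_of(q,n)[:6]:
                m=o["pixels"]&(Z>zt-8)&(Z<zt+9); Q=P[m].astype(np.float32)
                if len(Q)<15 or len(Q)>400 or o["p"]<.25: continue
                r=cv2.minAreaRect(Q); ang=r[2] if r[1][0]>r[1][1] else r[2]+90
                print(n,q,round(o["p"],2),len(Q),'mean',Q.mean(0).round(1),'rect',np.round(r[0],1),np.round(r[1],1),'long axis deg',round(ang,1))
if __name__=="__main__":
    import sys; look(sys.argv[1])
E
python3 find.py 5
python3 - <<'E'
from fitb import *
print(ctrl.state()["time"]); bladefit("5",(506.5,194,.01))
E
```

```text
top clamp1 0.63 84 mean [ 427.7 -253.9] rect [ 427.2 -253.9] [44.9 27.8] long axis deg 37.2
top clamp1 0.59 81 mean [ 441.  -141.6] rect [ 441.2 -141.4] [43.6 27.6] long axis deg 16.7
side clamp1 0.77 140 mean [ 428.2 -257.6] rect [ 428.7 -257.5] [50.4 32.1] long axis deg 36.4
side clamp1 0.6 55 mean [619.2 293.7] rect [619.4 293. ] [55.  33.7] long axis deg 39.4
side clamp1 0.58 92 mean [ 440.8 -145.8] rect [ 441.8 -144.8] [49.2 30.2] long axis deg 19.1
side bush1 0.69 43 mean [423.3   2.2] rect [423.3   3.3] [25.4 23.5] long axis deg 79.7
side bush1 0.58 34 mean [534.3 309. ] rect [534.2 309.5] [31.  21.8] long axis deg 78.8
22.5
['top'] [534.548 163.38    0.546] -223.5610809326172
['side'] [504.183 189.732  -0.   ] -322.77398681640625
['top', 'side'] [ 5.04328e+02  1.89138e+02 -1.00000e-02] -376.0816345214844
```

Run:
```python
from h import *
g=lambda x,y,z:tuple(c2w(CASE,[(x,y,z)])[0])
A=np.deg2rad(38.8); Yp=.1684+np.pi/2
plan((620,294.5,90,A,30),(620,294.5,17,A,20))
print('place'); plan((620,294.5,150,A,30),(600,120,150,1.3,35),g(42,59,110)+(Yp,35),start=(620,294.5,17,A))
print(g(42,59,24))
```

```text
at [491.32 193.52 122.67   1.58]
[0.074, 0.058, -0.019, -0.064, 0.074, 0.058, -0.019, -0.064, 0.074, 0.058, -0.019, -0.064, 0.074, 0.058, -0.019, -0.064, 0.074, 0.058, -0.019, -0.064, 0.074, 0.058, -0.019, -0.064, 0.074, 0.058, -0.019, -0.064, -0.001, -0.001, -0.072, 0.0]
[-0.001, -0.001, -0.072, 0.0, -0.001, -0.001, -0.072, 0.0, -0.001, -0.001, -0.072, 0.0]
end [619.8 294.   17.4   0.7]
place
at [620.   294.5   17.     0.68]
[0.0, 0.0, 0.106, 0.0, 0.0, 0.0, 0.106, 0.0, 0.0, 0.0, 0.106, 0.0, 0.0, 0.0, 0.106, 0.0, 0.0, 0.0, 0.106, 0.0, -0.013, -0.116, 0.0, 0.052, -0.013, -0.116, 0.0, 0.052, -0.013, -0.116, 0.0, 0.052]
[-0.013, -0.116, 0.0, 0.052, -0.013, -0.116, 0.0, 0.052, -0.013, -0.116, 0.0, 0.052, 0.03, -0.114, -0.026, 0.037, 0.03, -0.114, -0.026, 0.037, 0.03, -0.114, -0.026, 0.037, 0.03, -0.114, -0.026, 0.037, 0.03, -0.114, -0.026, 0.037]
[0.03, -0.114, -0.026, 0.037]
end [645.5 -50.5 110.5   1.7]
(np.float64(645.3171696181773), np.float64(-50.89518407924887), np.float64(24.0))
```

Call:
arm_command(moves=[0.074,0.058,-0.019,-0.064,0.074,0.058,-0.019,-0.064,0.074,0.058,-0.019,-0.064,0.074,0.058,-0.019,-0.064,0.074,0.058,-0.019,-0.064,0.074,0.058,-0.019,-0.064,0.074,0.058,-0.019,-0.064,0,0,0,0], jaw=70)

```text
time: 23.3
position: [621.9, 297.6, 87.4]
eef_rot: [0.431, 0.902, -0.001, -0.0]
wrist_force: [-0.1, -0.1, -0.5]
finger_gap: 69.6
grip_force: 0.0
```

```bash
python3 - <<'E'
from h import *
plan((620,294.5,90,np.deg2rad(38.8),15),(620,294.5,17,np.deg2rad(38.8),20))
E
python3 find.py 6 | grep -v top
python3 - <<'E'
from fitb import *
q=bladefit("6",(506.5,194,.01))
E
```

```text
at [621.92 297.57  87.35   0.68]
[-0.008, -0.012, 0.011, -0.001, 0.0, 0.0, -0.073, 0.0, 0.0, 0.0, -0.073, 0.0, 0.0, 0.0, -0.073, 0.0, 0.0, 0.0, -0.073, 0.0]
end [619.9 294.6  17.1   0.7]
side clamp1 0.68 141 mean [ 428.5 -257. ] rect [ 428.  -257.3] [51.3 31.3] long axis deg 35.9
side clamp1 0.46 92 mean [ 443.3 -145.1] rect [ 442.2 -144.6] [48.5 31.6] long axis deg 16.4
side bush1 0.45 29 mean [533.8 306.6] rect [533.  307.3] [23.  34.4] long axis deg 103.7
['top'] [ 5.06728e+02  1.91057e+02 -9.00000e-03] -397.47589111328125
['side'] [ 5.04812e+02  1.90294e+02 -1.70000e-02] -372.439453125
['top', 'side'] [ 5.06383e+02  1.90800e+02 -1.30000e-02] -767.6734619140625
```

Call:
arm_command(moves=[-0.008,-0.012,0.01,0,0.0,0.0,-0.073,0.0,0.0,0.0,-0.073,0.0,0.0,0.0,-0.073,0.0,0.0,0.0,-0.073,0.0,0,0,0,0])

```text
time: 24.2
position: [617.9, 291.4, 17.5]
eef_rot: [0.43, 0.903, -0.001, -0.001]
wrist_force: [-1.1, 0.2, -0.1]
finger_gap: 70.0
grip_force: 0.0
```

Call:
arm_command(moves=[0,0,0,0,0,0,0,0,0,0,0,0,0,0,0,0,0,0,0,0], jaw=0, force=25)

```text
time: 24.7
position: [619.9, 292.7, 20.6]
eef_rot: [0.43, 0.903, 0.001, 0.001]
wrist_force: [0.4, -0.3, 4.8]
finger_gap: 43.8
grip_force: 25.0
```

Call:
arm_command(moves=[0.0,0.0,0.106,0.0,0.0,0.0,0.106,0.0,0.0,0.0,0.106,0.0,0.0,0.0,0.106,0.0,0.0,0.0,0.106,0.0,-0.013,-0.116,0.0,0.052,-0.013,-0.116,0.0,0.052,-0.013,-0.116,0.0,0.052])

```text
time: 25.5
position: [609.0, 204.5, 152.4]
eef_rot: [0.282, 0.959, -0.0, 0.0]
wrist_force: [-0.0, -0.2, 0.8]
finger_gap: 44.0
grip_force: 25.0
```

Call:
arm_command(moves=[-0.013,-0.116,0.0,0.052,-0.013,-0.116,0.0,0.052,-0.013,-0.116,0.0,0.052,0.03,-0.114,-0.026,0.037,0.03,-0.114,-0.026,0.037,0.03,-0.114,-0.026,0.037,0.03,-0.114,-0.026,0.037,0.03,-0.114,-0.026,0.037])

```text
time: 26.3
position: [637.2, -25.5, 119.4]
eef_rot: [-0.054, 0.999, -0.0, -0.0]
wrist_force: [0.1, -0.2, 0.5]
finger_gap: 43.9
grip_force: 25.0
```

Call:
arm_command(moves=[0.03,-0.114,-0.026,0.037,0,0,0,0,0,0,0,0])

```text
time: 26.6
position: [644.3, -53.5, 112.7]
eef_rot: [-0.088, 0.996, 0.0, -0.0]
wrist_force: [0.1, 0.6, -0.4]
finger_gap: 43.9
grip_force: 25.0
```

Run:
```python
from h import *
g=lambda x,y,z:tuple(c2w(CASE,[(x,y,z)])[0]); Yp=.1684+np.pi/2
print(ctrl.state()["finger_gap"])
plan(g(42,59,110)+(Yp,30),g(42,59,26)+(Yp,20))
im,_=snapshot("side"); save('s7.png',cv2.resize(im[100:290,190:390],None,fx=3,fy=3,interpolation=cv2.INTER_CUBIC))
```

```text
43.90682877074085
at [644.32 -53.47 112.74   1.75]
[0.004, 0.01, -0.011, -0.004, 0.0, 0.0, -0.067, 0.0, 0.0, 0.0, -0.067, 0.0, 0.0, 0.0, -0.067, 0.0, 0.0, 0.0, -0.067, 0.0, 0.0, 0.0, -0.067, 0.0]
end [645.3 -51.   26.2   1.7]
```

View pics/s7.png

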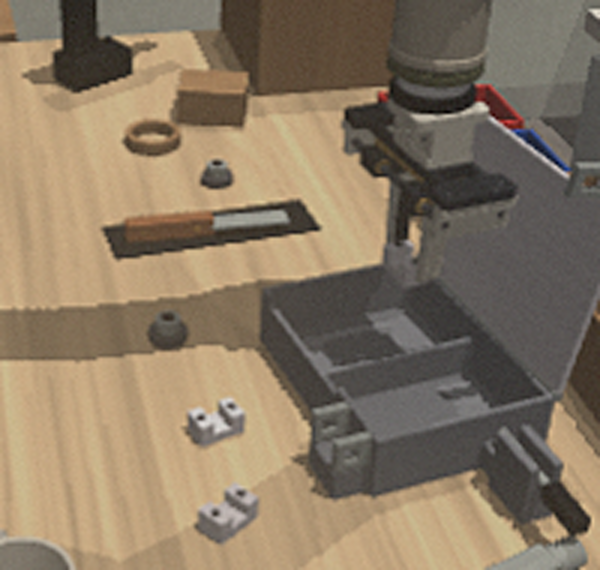

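The clamp is held between the fingers, the blade lies on its mat, and the other items haven't moved. Placing it.

Call:
arm_command(moves=[0.004,0.01,-0.011,-0.004,0.0,0.0,-0.067,0.0,0.0,0.0,-0.067,0.0,0.0,0.0,-0.067,0.0,0.0,0.0,-0.067,0.0,0.0,0.0,-0.067,0.0,0,0,0,0])

```text
time: 27.35
position: [645.4, -49.2, 24.8]
eef_rot: [-0.085, 0.996, 0.0, -0.001]
wrist_force: [-0.7, 0.3, 0.0]
finger_gap: 43.9
grip_force: 25.0
```

Call:
arm_command(moves=[0,0,0,0,0,0,0,0,0,0,0,0,0,0,0.1,0,0,0,0.15,0,0,0,0.15,0,0,0,0.1,0], jaw=58)

```text
time: 28.05
position: [646.4, -50.2, 154.6]
eef_rot: [-0.085, 0.996, -0.0, 0.001]
wrist_force: [0.5, 0.1, -0.4]
finger_gap: 57.9
grip_force: 0.0
```

Run:
```python
from h import *
plan((590,100,150,1.6,35),(535.3,310.5,90,1.5,35))
```

```text
at [646.43 -50.24 154.64   1.74]
[-0.045, 0.12, -0.004, -0.014, -0.045, 0.12, -0.004, -0.014, -0.045, 0.12, -0.004, -0.014, -0.045, 0.12, -0.004, -0.014, -0.045, 0.12, -0.004, -0.014, -0.031, 0.12, -0.034, -0.007, -0.031, 0.12, -0.034, -0.007, -0.031, 0.12, -0.034, -0.007]
[-0.031, 0.12, -0.034, -0.007, -0.031, 0.12, -0.034, -0.007, -0.031, 0.12, -0.034, -0.007, -0.031, 0.12, -0.034, -0.007]
end [535.9 309.8  90.1   1.5]
```

Call:
arm_command(moves=[-0.045,0.12,-0.004,-0.014,-0.045,0.12,-0.004,-0.014,-0.045,0.12,-0.004,-0.014,-0.045,0.12,-0.004,-0.014,-0.045,0.12,-0.004,-0.014,-0.031,0.12,-0.034,-0.007,-0.031,0.12,-0.034,-0.007,0,0,0,0], jaw=45)

```text
time: 28.85
position: [572.3, 165.0, 129.4]
eef_rot: [-0.004, 1.0, 0.001, -0.0]
wrist_force: [0.4, 0.5, 0.3]
finger_gap: 45.2
grip_force: 0.0
```

```bash
python3 find.py 8
python3 - <<'E'
from h import *
plan((535.3,311,90,1.5,35),(535.3,311,26,1.5,16))
E
```

```text
top clamp1 0.65 327 mean [ 622.3 -192.3] rect [ 664.1 -157.7] [321.9 289. ] long axis deg 14.4
top clamp1 0.63 83 mean [ 427.1 -253.3] rect [ 427. -254.] [44.9 28.3] long axis deg 33.9
side clamp1 0.6 86 mean [559.5 466.2] rect [559.  465.8] [39.4 87.5] long axis deg 159.0
side clamp1 0.48 102 mean [ 442.3 -143.9] rect [ 441.8 -143.2] [47.1 35.4] long axis deg 14.0
side clamp1 0.45 123 mean [638.6 -52.8] rect [639.3 -52.2] [34.2 59.5] long axis deg 97.9
side bush1 0.65 25 mean [533.7 304.6] rect [532.6 302.2] [30.4 21.7] long axis deg 78.8
side bush1 0.43 55 mean [423.1   3.5] rect [423.2   3.4] [35.6 23.7] long axis deg 79.8
at [574.55 158.44 129.95   1.57]
[-0.031, 0.122, -0.032, -0.007, -0.031, 0.122, -0.032, -0.007, -0.031, 0.122, -0.032, -0.007, -0.031, 0.122, -0.032, -0.007, -0.031, 0.122, -0.032, -0.007, 0.0, 0.0, -0.064, 0.0, 0.0, 0.0, -0.064, 0.0, 0.0, 0.0, -0.064, 0.0]
[0.0, 0.0, -0.064, 0.0]
end [535.8 310.9  26.    1.5]
```

Call:
arm_command(moves=[-0.031,0.122,-0.032,-0.007,-0.031,0.122,-0.032,-0.007,-0.031,0.122,-0.032,-0.007,-0.031,0.122,-0.032,-0.007,-0.031,0.122,-0.032,-0.007,0,0,0,0,0,0,0,0], jaw=60)

```text
time: 29.85
position: [535.4, 312.0, 89.5]
eef_rot: [0.034, 0.999, -0.0, -0.0]
wrist_force: [-0.3, -0.1, 0.1]
finger_gap: 60.2
grip_force: 0.0
```

Run:
```python
from h import *
plan((535.3,309.5,90,1.5,15),(535.3,309.5,26,1.5,16))
```

```text
at [535.38 312.01  89.5    1.5 ]
[0.0, -0.01, 0.002, -0.002, 0.0, 0.0, -0.064, 0.0, 0.0, 0.0, -0.064, 0.0, 0.0, 0.0, -0.064, 0.0, 0.0, 0.0, -0.064, 0.0]
end [535.4 309.5  26.    1.5]
```

Call:
arm_command(moves=[0.0,-0.008,0.0,0,0.0,0.0,-0.063,0.0,0.0,0.0,-0.063,0.0,0.0,0.0,-0.063,0.0,0.0,0.0,-0.063,0.0,0,0,0,0])

```text
time: 30.45
position: [534.2, 309.4, 24.1]
eef_rot: [0.034, 0.999, -0.001, -0.001]
wrist_force: [-0.4, -0.1, 0.2]
finger_gap: 59.9
grip_force: 0.0
```

Call:
arm_command(moves=[0,0,0,0,0,0,0,0,0,0,0,0,0,0,0,0,0,0,0,0,0,0,0,0], jaw=0, force=25)

```text
time: 31.05
position: [535.6, 310.9, 27.2]
eef_rot: [0.034, 0.999, 0.001, 0.001]
wrist_force: [0.2, 1.0, 5.1]
finger_gap: 24.9
grip_force: 25.0
```

Run:
```python
from h import *
g=lambda x,y,z:tuple(c2w(CASE,[(x,y,z)])[0]); Yp=.1684+np.pi/2
p=ctrl.state()["position"]
plan((p[0],p[1],160,None,30),(560,100,170,1.6,35),g(38,-59,120)+(Yp,35))
```

```text
at [535.56 310.95  27.22   1.5 ]
[0.0, 0.0, 0.106, 0.0, 0.0, 0.0, 0.106, 0.0, 0.0, 0.0, 0.106, 0.0, 0.0, 0.0, 0.106, 0.0, 0.0, 0.0, 0.106, 0.0, 0.014, -0.121, 0.006, 0.007, 0.014, -0.121, 0.006, 0.007, 0.014, -0.121, 0.006, 0.007]
[0.014, -0.121, 0.006, 0.007, 0.014, -0.121, 0.006, 0.007, 0.014, -0.121, 0.006, 0.007, 0.014, -0.121, 0.006, 0.007, 0.045, -0.119, -0.022, 0.008, 0.045, -0.119, -0.022, 0.008, 0.045, -0.119, -0.022, 0.008, 0.045, -0.119, -0.022, 0.008]
[0.045, -0.119, -0.022, 0.008, 0.045, -0.119, -0.022, 0.008, 0.045, -0.119, -0.022, 0.008, 0.045, -0.119, -0.022, 0.008, 0.045, -0.119, -0.022, 0.008]
end [ 661.3 -168.6  120.7    1.7]
```

Call:
arm_command(moves=[0.0,0.0,0.106,0.0,0.0,0.0,0.106,0.0,0.0,0.0,0.106,0.0,0.0,0.0,0.106,0.0,0.0,0.0,0.106,0.0,0.014,-0.121,0.006,0.007,0.014,-0.121,0.006,0.007,0.014,-0.121,0.006,0.007])

```text
time: 31.85
position: [545.5, 218.3, 163.8]
eef_rot: [0.012, 1.0, -0.0, -0.0]
wrist_force: [0.8, -0.2, -1.1]
finger_gap: 25.4
grip_force: 25.0
```

Call:
arm_command(moves=[0.014,-0.121,0.006,0.007,0.014,-0.121,0.006,0.007,0.014,-0.121,0.006,0.007,0.014,-0.121,0.006,0.007,0.045,-0.119,-0.022,0.008,0.045,-0.119,-0.022,0.008,0.045,-0.119,-0.022,0.008,0.045,-0.119,-0.022,0.008])

```text
time: 32.65
position: [604.6, -21.9, 147.3]
eef_rot: [-0.047, 0.999, -0.0, -0.0]
wrist_force: [-0.1, 0.6, -0.8]
finger_gap: 25.0
grip_force: 25.0
```

Call:
arm_command(moves=[0.045,-0.119,-0.022,0.008,0.045,-0.119,-0.022,0.008,0.045,-0.119,-0.022,0.008,0.045,-0.119,-0.022,0.008,0.045,-0.119,-0.022,0.008,0,0,0,0,0,0,0,0])

```text
time: 33.35
position: [660.3, -169.8, 119.4]
eef_rot: [-0.086, 0.996, 0.0, -0.001]
wrist_force: [0.1, 0.8, -0.7]
finger_gap: 25.0
grip_force: 25.0
```

Run:
```python
from h import *
g=lambda x,y,z:tuple(c2w(CASE,[(x,y,z)])[0]); Yp=.1684+np.pi/2
plan(g(38,-59,120)+(Yp,30),g(38,-59,35)+(Yp,20))
```

```text
at [ 660.28 -169.84  119.45    1.74]
[0.003, 0.008, 0.002, -0.002, 0.0, 0.0, -0.068, 0.0, 0.0, 0.0, -0.068, 0.0, 0.0, 0.0, -0.068, 0.0, 0.0, 0.0, -0.068, 0.0, 0.0, 0.0, -0.068, 0.0]
end [ 661.  -167.8   34.9    1.7]
```

Call:
arm_command(moves=[0.003,0.008,0.0,-0.002,0.0,0.0,-0.068,0.0,0.0,0.0,-0.068,0.0,0.0,0.0,-0.068,0.0,0.0,0.0,-0.068,0.0,0.0,0.0,-0.068,0.0,0,0,0,0])

```text
time: 34.05
position: [660.2, -166.7, 32.1]
eef_rot: [-0.085, 0.996, 0.001, -0.002]
wrist_force: [-0.6, 0.6, -2.0]
finger_gap: 25.1
grip_force: 36.1
```

Call:
arm_command(moves=[0,0,0,0,0,0,0,0,0,0,0,0,0,0,0.1,0,0,0,0.15,0,0,0,0.15,0,0,0,0.1,0], jaw=42)

```text
time: 34.75
position: [662.6, -167.3, 163.7]
eef_rot: [-0.085, 0.996, -0.0, 0.002]
wrist_force: [0.6, -0.4, -0.1]
finger_gap: 42.4
grip_force: 0.0
```

```bash
python3 find.py 9|grep top
python3 - <<'E'
from h import *
A=np.deg2rad(35)
plan((500,-210,140,1.2,35),(427.5,-254.5,90,A,35))
E
```

```text
top clamp1 0.72 123 mean [639.  -53.4] rect [639.8 -53.4] [29.5 45.1] long axis deg 99.7
top clamp1 0.57 78 mean [ 426.4 -253.5] rect [ 426.2 -253.5] [44.  26.6] long axis deg 33.9
top clamp1 0.48 76 mean [ 440.8 -141.3] rect [ 441.  -141.5] [42.4 25.9] long axis deg 16.7
top bush1 0.72 61 mean [422.8   6.9] rect [423.4   6.5] [23.9 23.8] long axis deg 1.0
top bush1 0.59 82 mean [ 659.5 -166.9] rect [ 658.2 -168.8] [31.1 38.4] long axis deg 179.5
at [ 661.11 -167.17  159.37    1.74]
[-0.129, -0.034, -0.015, -0.054, -0.129, -0.034, -0.015, -0.054, -0.129, -0.034, -0.015, -0.054, -0.129, -0.034, -0.015, -0.054, -0.129, -0.034, -0.015, -0.054, -0.058, -0.036, -0.04, -0.059, -0.058, -0.036, -0.04, -0.059, -0.058, -0.036, -0.04, -0.059]
[-0.058, -0.036, -0.04, -0.059, -0.058, -0.036, -0.04, -0.059]
end [ 427.4 -254.7   90.6    0.6]
```

Call:
arm_command(moves=[-0.129,-0.034,-0.015,-0.054,-0.129,-0.034,-0.015,-0.054,-0.129,-0.034,-0.015,-0.054,-0.129,-0.034,-0.015,-0.054,-0.129,-0.034,-0.015,-0.054,-0.058,-0.036,-0.04,-0.059,-0.058,-0.036,-0.04,-0.059,-0.058,-0.036,-0.04,-0.059], jaw=70)

```text
time: 35.85
position: [455.7, -236.8, 110.2]
eef_rot: [0.356, 0.934, -0.0, -0.001]
wrist_force: [-0.4, -0.2, -0.3]
finger_gap: 70.2
grip_force: 0.0
```

Call:
arm_command(moves=[-0.058,-0.036,-0.04,-0.059,-0.058,-0.036,-0.04,-0.059,0,0,0,0,0,0,0,0])

```text
time: 36.25
position: [428.1, -254.3, 90.8]
eef_rot: [0.46, 0.888, -0.0, -0.001]
wrist_force: [-0.3, 0.2, -1.0]
finger_gap: 69.7
grip_force: 0.0
```

Run:
```python
from h import *
A=np.deg2rad(36)
plan((427,-254.5,80,A,15),(427,-254.5,18,A,16))
```

```text
at [ 428.06 -254.31   90.85    0.61]
[-0.004, -0.001, -0.043, 0.007, 0.0, 0.0, -0.062, 0.0, 0.0, 0.0, -0.062, 0.0, 0.0, 0.0, -0.062, 0.0, 0.0, 0.0, -0.062, 0.0]
end [ 427.1 -254.6   18.1    0.6]
```

Call:
arm_command(moves=[-0.004,-0.001,-0.043,0.007,0.0,0.0,-0.062,0.0,0.0,0.0,-0.062,0.0,0.0,0.0,-0.062,0.0,0.0,0.0,-0.062,0.0,0,0,0,0])

```text
time: 36.85
position: [427.1, -253.9, 16.8]
eef_rot: [0.454, 0.891, 0.0, -0.001]
wrist_force: [0.0, -0.0, -0.5]
finger_gap: 70.4
grip_force: 0.0
```

Call:
arm_command(moves=[0,0,0,0,0,0,0,0,0,0,0,0,0,0,0,0,0,0,0,0], jaw=0, force=25)

```text
time: 37.35
position: [427.5, -255.0, 19.2]
eef_rot: [0.455, 0.89, 0.0, 0.001]
wrist_force: [0.0, 0.7, 7.0]
finger_gap: 43.9
grip_force: 25.0
```

Run:
```python
from h import *
g=lambda x,y,z:tuple(c2w(CASE,[(x,y,z)])[0]); Yp=.1684+np.pi/2
p=ctrl.state()["position"]
plan((p[0],p[1],130,None,30),(500,-180,150,1.2,35),g(-45,59,110)+(Yp,35))
```

```text
at [ 427.47 -255.01   19.24    0.63]
[0.0, 0.0, 0.111, 0.0, 0.0, 0.0, 0.111, 0.0, 0.0, 0.0, 0.111, 0.0, 0.0, 0.0, 0.111, 0.0, 0.058, 0.06, 0.016, 0.057, 0.058, 0.06, 0.016, 0.057, 0.058, 0.06, 0.016, 0.057, 0.058, 0.06, 0.016, 0.057]
[0.058, 0.06, 0.016, 0.057, 0.06, 0.115, -0.04, 0.068, 0.06, 0.115, -0.04, 0.068, 0.06, 0.115, -0.04, 0.068, 0.06, 0.115, -0.04, 0.068]
end [560.  -65.  110.2   1.7]
```

Call:
arm_command(moves=[0.0,0.0,0.111,0.0,0.0,0.0,0.111,0.0,0.0,0.0,0.111,0.0,0.0,0.0,0.111,0.0,0.058,0.06,0.016,0.057,0.058,0.06,0.016,0.057,0.058,0.06,0.016,0.057,0.058,0.06,0.016,0.057])

```text
time: 38.15
position: [485.3, -194.3, 146.1]
eef_rot: [0.24, 0.971, -0.0, 0.0]
wrist_force: [-0.2, -0.2, -0.7]
finger_gap: 43.8
grip_force: 25.0
```

Call:
arm_command(moves=[0.058,0.06,0.016,0.057,0.06,0.115,-0.04,0.068,0.06,0.115,-0.04,0.068,0.06,0.115,-0.04,0.068,0.06,0.115,-0.04,0.068,0,0,0,0,0,0,0,0])

```text
time: 38.85
position: [559.1, -64.5, 109.3]
eef_rot: [-0.084, 0.996, 0.0, -0.0]
wrist_force: [-0.1, -0.4, -0.9]
finger_gap: 44.1
grip_force: 25.0
```

Run:
```python
from h import *
g=lambda x,y,z:tuple(c2w(CASE,[(x,y,z)])[0]); Yp=.1684+np.pi/2
print(ctrl.state()["finger_gap"])
plan(g(-45,59,110)+(Yp,25),g(-45,59,26)+(Yp,20))
```

```text
44.13164983673405
at [559.15 -64.5  109.31   1.74]
[0.002, -0.004, 0.003, 0.0, 0.0, 0.0, -0.067, 0.0, 0.0, 0.0, -0.067, 0.0, 0.0, 0.0, -0.067, 0.0, 0.0, 0.0, -0.067, 0.0, 0.0, 0.0, -0.067, 0.0]
end [559.6 -65.5  26.3   1.7]
```

Call:
arm_command(moves=[0.002,-0.002,0.0,0.0,0.0,0.0,-0.067,0.0,0.0,0.0,-0.067,0.0,0.0,0.0,-0.067,0.0,0.0,0.0,-0.067,0.0,0.0,0.0,-0.067,0.0,0,0,0,0])

```text
time: 39.55
position: [559.1, -66.9, 24.9]
eef_rot: [-0.083, 0.997, -0.0, -0.001]
wrist_force: [-0.4, -1.4, -0.5]
finger_gap: 43.5
grip_force: 25.0
```

Call:
arm_command(moves=[0,0,0,0,0,0,0,0,0,0,0,0,0,0,0.1,0,0,0,0.15,0,0,0,0.1,0], jaw=58)

```text
time: 40.15
position: [560.3, -65.4, 115.7]
eef_rot: [-0.084, 0.996, -0.0, 0.001]
wrist_force: [0.9, -0.5, -0.2]
finger_gap: 58.1
grip_force: 0.0
```

```bash
python3 find.py 10
python3 - <<'E'
from h import *
A=np.deg2rad(16.7)
plan((470,-140,120,.7,35),(441,-142,80,A,35))
E
```

```text
top clamp1 0.63 79 mean [553.5 -72.7] rect [553.9 -70.2] [19.8 45.4] long axis deg 100.8
top clamp1 0.59 73 mean [ 441.9 -140.9] rect [ 441.  -140.7] [43.  25.8] long axis deg 14.0
top bush1 0.55 61 mean [423.1   6.8] rect [423.4   6.5] [23.9 23.8] long axis deg 1.0
side clamp1 0.74 105 mean [ 442.4 -144.1] rect [ 442.4 -144.1] [47.7 36.7] long axis deg 15.4
side clamp1 0.69 112 mean [638.8 -53.5] rect [638.2 -52.2] [34.5 55.1] long axis deg 102.8
side clamp1 0.56 91 mean [560.1 -65.9] rect [560.1 -65.3] [25.1 53.7] long axis deg 98.7
side bush1 0.65 78 mean [ 659.  -167.8] rect [ 659.3 -166.9] [39.2 27.5] long axis deg 76.6
at [559.5  -65.52 112.85   1.74]
[-0.045, -0.037, 0.004, -0.065, -0.045, -0.037, 0.004, -0.065, -0.045, -0.037, 0.004, -0.065, -0.045, -0.037, 0.004, -0.065, -0.045, -0.037, 0.004, -0.065, -0.045, -0.037, 0.004, -0.065, -0.045, -0.037, 0.004, -0.065, -0.045, -0.037, 0.004, -0.065]
[-0.038, -0.003, -0.054, -0.068, -0.038, -0.003, -0.054, -0.068, -0.038, -0.003, -0.054, -0.068]
end [ 4.410e+02 -1.418e+02  8.030e+01  3.000e-01]
```

Call:
arm_command(moves=[-0.045,-0.037,0.004,-0.065,-0.045,-0.037,0.004,-0.065,-0.045,-0.037,0.004,-0.065,-0.045,-0.037,0.004,-0.065,-0.045,-0.037,0.004,-0.065,-0.045,-0.037,0.004,-0.065,-0.045,-0.037,0.004,-0.065,-0.045,-0.037,0.004,-0.065], jaw=70)

```text
time: 41.25
position: [468.9, -139.6, 120.4]
eef_rot: [0.425, 0.905, -0.0, -0.001]
wrist_force: [0.1, -0.5, 0.4]
finger_gap: 70.3
grip_force: 0.0
```

Call:
arm_command(moves=[-0.038,-0.003,-0.054,-0.068,-0.038,-0.003,-0.054,-0.068,-0.038,-0.003,-0.054,-0.068,0,0,0,0,0,0,0,0])

```text
time: 41.75
position: [441.3, -141.5, 80.4]
eef_rot: [0.595, 0.803, -0.001, -0.001]
wrist_force: [0.1, 0.4, 0.3]
finger_gap: 69.9
grip_force: 0.0
```

Run:
```python
from h import *
A=np.deg2rad(16.)
plan((441,-142,70,A,15),(441,-142,18,A,14))
```

```text
at [ 4.4133e+02 -1.4148e+02  8.0360e+01  3.0000e-01]
[-0.001, -0.002, -0.041, -0.008, 0.0, 0.0, -0.052, 0.0, 0.0, 0.0, -0.052, 0.0, 0.0, 0.0, -0.052, 0.0, 0.0, 0.0, -0.052, 0.0]
end [ 4.411e+02 -1.420e+02  1.810e+01  3.000e-01]
```

Call:
arm_command(moves=[-0.001,-0.002,-0.041,-0.008,0.0,0.0,-0.052,0.0,0.0,0.0,-0.052,0.0,0.0,0.0,-0.052,0.0,0.0,0.0,-0.052,0.0,0,0,0,0])

```text
time: 42.35
position: [441.3, -142.1, 17.3]
eef_rot: [0.603, 0.798, -0.0, -0.001]
wrist_force: [0.3, -0.3, 0.1]
finger_gap: 70.1
grip_force: 0.0
```

Call:
arm_command(moves=[0,0,0,0,0,0,0,0,0,0,0,0,0,0,0,0,0,0,0,0], jaw=0, force=25)

```text
time: 42.85
position: [441.7, -142.2, 19.1]
eef_rot: [0.603, 0.797, 0.0, 0.001]
wrist_force: [0.4, 0.1, 6.3]
finger_gap: 43.7
grip_force: 25.0
```

Run:
```python
from h import *
g=lambda x,y,z:tuple(c2w(CASE,[(x,y,z)])[0]); Yp=.1684+np.pi/2
p=ctrl.state()["position"]
plan((p[0],p[1],120,None,30),(500,-120,130,1.0,35),g(-2,59,110)+(Yp,35))
```

```text
at [ 4.4168e+02 -1.4222e+02  1.9140e+01  2.8000e-01]
[0.0, 0.0, 0.101, 0.0, 0.0, 0.0, 0.101, 0.0, 0.0, 0.0, 0.101, 0.0, 0.0, 0.0, 0.101, 0.0, 0.039, 0.015, 0.007, 0.06, 0.039, 0.015, 0.007, 0.06, 0.039, 0.015, 0.007, 0.06, 0.039, 0.015, 0.007, 0.06]
[0.039, 0.015, 0.007, 0.06, 0.039, 0.015, 0.007, 0.06, 0.068, 0.041, -0.014, 0.062, 0.068, 0.041, -0.014, 0.062, 0.068, 0.041, -0.014, 0.062, 0.068, 0.041, -0.014, 0.062, 0.068, 0.041, -0.014, 0.062, 0.068, 0.041, -0.014, 0.062]
end [602.2 -58.2 109.6   1.7]
```

Call:
arm_command(moves=[0.0,0.0,0.101,0.0,0.0,0.0,0.101,0.0,0.0,0.0,0.101,0.0,0.0,0.0,0.101,0.0,0.039,0.015,0.007,0.06,0.039,0.015,0.007,0.06,0.039,0.015,0.007,0.06,0.039,0.015,0.007,0.06])

```text
time: 43.65
position: [480.4, -126.9, 127.0]
eef_rot: [0.394, 0.919, -0.0, 0.0]
wrist_force: [0.5, 0.1, -0.2]
finger_gap: 43.7
grip_force: 25.0
```

Call:
arm_command(moves=[0.039,0.015,0.007,0.06,0.039,0.015,0.007,0.06,0.068,0.041,-0.014,0.062,0.068,0.041,-0.014,0.062,0.068,0.041,-0.014,0.062,0.068,0.041,-0.014,0.062,0.068,0.041,-0.014,0.062,0.068,0.041,-0.014,0.062])

```text
time: 44.45
position: [602.0, -57.8, 108.9]
eef_rot: [-0.087, 0.996, -0.0, -0.0]
wrist_force: [0.0, -0.2, -0.4]
finger_gap: 43.8
grip_force: 25.0
```

Call:
arm_command(moves=[0,0,0,0,0,0,0,0])

```text
time: 44.65
position: [600.9, -58.4, 108.8]
eef_rot: [-0.083, 0.997, 0.0, -0.001]
wrist_force: [-1.5, -0.1, -1.2]
finger_gap: 43.7
grip_force: 25.0
```

Run:
```python
from h import *
g=lambda x,y,z:tuple(c2w(CASE,[(x,y,z)])[0]); Yp=.1684+np.pi/2
print(ctrl.state()["finger_gap"])
plan(g(-2,59,110)+(Yp,25),g(-2,59,26)+(Yp,20))
```

```text
43.69336742026297
at [600.88 -58.43 108.77   1.74]
[0.004, 0.001, 0.005, 0.001, 0.0, 0.0, -0.067, 0.0, 0.0, 0.0, -0.067, 0.0, 0.0, 0.0, -0.067, 0.0, 0.0, 0.0, -0.067, 0.0, 0.0, 0.0, -0.067, 0.0]
end [601.9 -58.2  26.3   1.7]
```

Call:
arm_command(moves=[0.002,0.001,0.0,0,0.0,0.0,-0.067,0.0,0.0,0.0,-0.067,0.0,0.0,0.0,-0.067,0.0,0.0,0.0,-0.067,0.0,0.0,0.0,-0.065,0.0,0,0,0,0])

```text
time: 45.35
position: [600.9, -58.6, 24.8]
eef_rot: [-0.083, 0.997, -0.0, -0.001]
wrist_force: [-1.4, -0.3, -1.0]
finger_gap: 43.9
grip_force: 25.0
```

Call:
arm_command(moves=[0,0,0,0,0,0,0,0,0,0,0,0,0,0,0.1,0,0,0,0.15,0,0,0,0.1,0], jaw=58)

```text
time: 45.95
position: [602.6, -57.9, 115.8]
eef_rot: [-0.084, 0.996, -0.0, 0.001]
wrist_force: [0.2, -0.3, -0.2]
finger_gap: 58.1
grip_force: 0.0
```

```bash
python3 find.py 11
python3 - <<'E'
from h import *
plan((520,-10,120,1.1,35),(424,6,80,.1,35))
E
```

```text
top clamp1 0.65 112 mean [596.9 -64. ] rect [596.9 -62.8] [28. 46.] long axis deg 105.6
top clamp1 0.44 114 mean [557.3 -69.2] rect [558. -70.] [27.9 45.4] long axis deg 100.8
top bush1 0.53 62 mean [422.9   6.9] rect [423.4   6.5] [23.9 23.8] long axis deg 1.0
side clamp1 0.64 132 mean [638.8 -53. ] rect [635.7 -52.7] [42.3 59.5] long axis deg 97.9
side clamp1 0.49 102 mean [560.5 -67.2] rect [560.6 -67. ] [25.9 56.5] long axis deg 101.2
side bush1 0.47 48 mean [423.3   0.9] rect [422.8   0.9] [30.4 23.6] long axis deg 79.8
at [601.67 -58.02 112.77   1.74]
[-0.065, 0.038, 0.006, -0.064, -0.065, 0.038, 0.006, -0.064, -0.065, 0.038, 0.006, -0.064, -0.065, 0.038, 0.006, -0.064, -0.065, 0.038, 0.006, -0.064, -0.048, 0.008, -0.02, -0.062, -0.048, 0.008, -0.02, -0.062, -0.048, 0.008, -0.02, -0.062]
[-0.048, 0.008, -0.02, -0.062, -0.048, 0.008, -0.02, -0.062, -0.048, 0.008, -0.02, -0.062, -0.048, 0.008, -0.02, -0.062, -0.048, 0.008, -0.02, -0.062]
end [4.244e+02 5.500e+00 8.030e+01 1.000e-01]
```

Call:
arm_command(moves=[-0.065,0.038,0.006,-0.064,-0.065,0.038,0.006,-0.064,-0.065,0.038,0.006,-0.064,-0.065,0.038,0.006,-0.064,-0.065,0.038,0.006,-0.064,-0.048,0.008,-0.02,-0.062,-0.048,0.008,-0.02,-0.062,-0.048,0.008,-0.02,-0.062])

```text
time: 47.05
position: [483.9, -4.3, 104.9]
eef_rot: [0.412, 0.911, -0.001, -0.001]
wrist_force: [0.1, -0.1, -0.6]
finger_gap: 58.0
grip_force: 0.0
```

Call:
arm_command(moves=[-0.048,0.008,-0.02,-0.062,-0.048,0.008,-0.02,-0.062,-0.048,0.008,-0.02,-0.062,-0.048,0.008,-0.02,-0.062,-0.048,0.008,-0.02,-0.062,0,0,0,0,0,0,0,0])

```text
time: 47.75
position: [425.1, 5.6, 80.5]
eef_rot: [0.667, 0.745, -0.001, -0.0]
wrist_force: [-0.5, 0.0, -0.1]
finger_gap: 58.2
grip_force: 0.0
```

Run:
```python
from h import *
plan((423,5.3,80,.1,35),(423,5.3,27,.1,14)); print(ctrl.state()["joint_pos"])
```

```text
at [4.2507e+02 5.6000e+00 8.0460e+01 1.1000e-01]
[-0.008, -0.001, -0.002, -0.005, 0.0, 0.0, -0.053, 0.0, 0.0, 0.0, -0.053, 0.0, 0.0, 0.0, -0.053, 0.0, 0.0, 0.0, -0.053, 0.0]
end [4.231e+02 5.300e+00 2.700e+01 1.000e-01]
[-0.23560251  0.54466433  0.12567156  2.40409178 -0.31858356  0.2075285
  0.29524193]
```

Call:
arm_command(moves=[-0.006,-0.001,-0.002,0,0.0,0.0,-0.053,0.0,0.0,0.0,-0.053,0.0,0.0,0.0,-0.053,0.0,0.0,0.0,-0.053,0.0,0,0,0,0])

```text
time: 48.35
position: [424.1, 6.2, 36.3]
eef_rot: [0.668, 0.744, -0.001, -0.003]
wrist_force: [-0.4, -0.0, -0.2]
finger_gap: 57.9
grip_force: 0.0
```

Call:
arm_command(moves=[0,0,0,0,0,0,0,0,0,0,0,0,0,0,0,0,0,0,0,0,0,0,0,0], jaw=0, force=25)

```text
time: 48.95
position: [429.2, 6.6, 38.6]
eef_rot: [0.668, 0.744, 0.003, 0.001]
wrist_force: [13.8, 4.8, 23.4]
finger_gap: 14.3
grip_force: 11.1
```

Run:
```python
from h import *
g=lambda x,y,z:tuple(c2w(CASE,[(x,y,z)])[0]); Yp=.1684+np.pi/2
p=ctrl.state()["position"]
plan((p[0],p[1],140,None,30),(490,-80,150,1.0,35),g(-30,-59,120)+(Yp,35))
```

```text
at [4.2917e+02 6.6400e+00 3.8560e+01 1.1000e-01]
[0.0, 0.0, 0.101, 0.0, 0.0, 0.0, 0.101, 0.0, 0.0, 0.0, 0.101, 0.0, 0.0, 0.0, 0.101, 0.0, 0.035, -0.05, 0.006, 0.064, 0.035, -0.05, 0.006, 0.064, 0.035, -0.05, 0.006, 0.064, 0.035, -0.05, 0.006, 0.064]
[0.035, -0.05, 0.006, 0.064, 0.035, -0.05, 0.006, 0.064, 0.035, -0.05, 0.006, 0.064, 0.069, -0.066, -0.02, 0.061, 0.069, -0.066, -0.02, 0.061, 0.069, -0.066, -0.02, 0.061, 0.069, -0.066, -0.02, 0.061, 0.069, -0.066, -0.02, 0.061]
[0.069, -0.066, -0.02, 0.061]
end [ 593.9 -179.9  120.1    1.7]
```

The reach limit kept the TCP at z 36, so the fingers only pinched the boss's top edge. Open, rise and check.

Call:
arm_command(moves=[0,0,0,0,0,0,0,0,0,0,0,0,0,0,0.1,0,0,0,0.1,0,0.05,0,0.1,0,0.16,0,0,0,0.16,0,0,0], jaw=58)

```text
time: 49.75
position: [517.1, 6.7, 113.3]
eef_rot: [0.668, 0.744, -0.0, -0.002]
wrist_force: [-0.9, -0.9, 0.3]
finger_gap: 58.0
grip_force: 0.0
```

Call:
arm_command(moves=[0.14,0,0,0,0.1,0,0,0,0,0,0,0])

```text
time: 50.05
position: [579.4, 6.4, 111.8]
eef_rot: [0.668, 0.744, -0.0, -0.001]
wrist_force: [0.5, 0.3, -0.6]
finger_gap: 58.2
grip_force: 0.0
```

```bash
python3 find.py 12
python3 - <<'E'
from h import *
s=ctrl.state();print(s["position"],s["wrist_force"])
a=cv2.imread('pics/top12.png')[180:240,210:330]; b=cv2.imread('pics/side12.png')[130:290,190:390]
a=cv2.resize(a,None,fx=3.3,fy=3.3,interpolation=cv2.INTER_CUBIC);b=cv2.resize(b,(500,400),interpolation=cv2.INTER_CUBIC)
o=np.zeros((600,500,3),np.uint8); o[:400]=b; o[400:598,:396]=a; cv2.imwrite('pics/v12.png',o)
E
```

```text
top clamp1 0.5 68 mean [579.5 -67.2] rect [580.5 -65.7] [24.9 27.6] long axis deg 91.3
top bush1 0.63 59 mean [422.3   6.8] rect [421.9   6.5] [23.2 23.2] long axis deg 136.0
top bush1 0.51 81 mean [ 660.2 -166.2] rect [ 659.8 -165.7] [31.1 35.3] long axis deg 179.2
side clamp1 0.63 80 mean [558.2 -64.9] rect [558.  -64.6] [21.4 53.9] long axis deg 97.7
side clamp1 0.46 88 mean [580.2 -58.2] rect [579.  -58.3] [26.7 58.2] long axis deg 101.1
side bush1 0.63 78 mean [ 658.4 -168.4] rect [ 657.7 -169.5] [45.1 26.4] long axis deg 68.3
side bush1 0.43 56 mean [423.6   3.3] rect [423.2   3.4] [35.6 23.7] long axis deg 79.8
[574.98641693   6.18550688 111.98368329] [-0.06882346  0.36170757 -0.1885282 ]
```

View pics/v12.png

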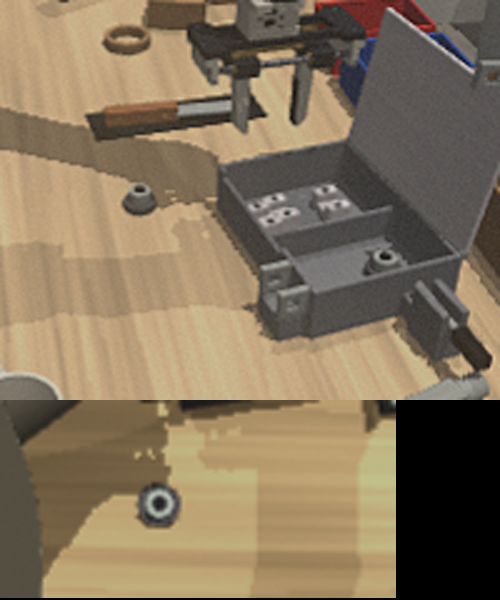

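Three clamps lie in the left compartment, one bushing in the right, and the last bushing still stands at (423, 5). I'll straddle it with wide jaws centred further out (x 448), so closing pulls it to where the arm can grip low.

Run:
```python
from h import *
plan((450,5.3,105,0.01,35),(450,5.3,60,0.01,15))
```

```text
at [5.7499e+02 6.1900e+00 1.1198e+02 1.1000e-01]
[-0.125, -0.001, -0.007, -0.012, -0.125, -0.001, -0.007, -0.012, -0.125, -0.001, -0.007, -0.012, -0.125, -0.001, -0.007, -0.012, 0.0, 0.0, -0.06, 0.0, 0.0, 0.0, -0.06, 0.0, 0.0, 0.0, -0.06, 0.0]
end [450.    5.2  60.    0. ]
```

Call:
arm_command(moves=[-0.125,-0.001,-0.007,-0.012,-0.125,-0.001,-0.007,-0.012,-0.125,-0.001,-0.007,-0.012,-0.125,-0.001,-0.007,-0.012,0.0,0.0,-0.06,0.0,0.0,0.0,-0.06,0.0,0.0,0.0,-0.06,0.0,0,0,0,0], jaw=93)

```text
time: 51.15
position: [450.1, 5.1, 59.2]
eef_rot: [0.703, 0.711, -0.001, -0.003]
wrist_force: [-0.1, -0.0, 0.3]
finger_gap: 92.8
grip_force: 0.0
```

Run:
```python
from h import *
plan((448,5.3,60,0.01,35),(448,5.3,28,0.01,12)); s=ctrl.state(); print(s["finger_gap"],s["joint_pos"])
```

```text
at [4.5007e+02 5.1000e+00 5.9170e+01 1.0000e-02]
[-0.008, 0.001, 0.003, 0.0, 0.0, 0.0, -0.043, 0.0, 0.0, 0.0, -0.043, 0.0, 0.0, 0.0, -0.043, 0.0]
end [448.1   5.4  27.7   0. ]
92.83371539267266 [-0.34213309  0.62383005  0.30334304  2.364397   -0.78766126  0.25443171
  0.68946869]
```

Call:
arm_command(moves=[-0.008,0.001,0,0.0,0.0,0.0,-0.043,0.0,0.0,0.0,-0.043,0.0,0.0,0.0,-0.04,0.0,0,0,0,0])

```text
time: 51.65
position: [448.9, 5.4, 28.4]
eef_rot: [0.703, 0.711, -0.001, -0.003]
wrist_force: [0.0, 0.1, 0.4]
finger_gap: 92.9
grip_force: 0.0
```

Run:
```python
from h import *
s=ctrl.state(); print(s["position"],s["wrist_force"],s["joint_pos"])
```

```text
[448.86398084   5.41887922  28.42553524] [0.04077078 0.05493162 0.42267314] [-0.25854165  0.6761985   0.17998787  2.3758335  -0.85285453  0.15432574
  0.74061074]
```

Reached. Closing in stages.

Call:
arm_command(moves=[0,0,0,0,0,0,0,0,0,0,0,0], jaw=60, force=25)

```text
time: 51.95
position: [449.1, 5.7, 29.0]
eef_rot: [0.703, 0.711, -0.0, -0.003]
wrist_force: [-1.1, 0.6, 0.9]
finger_gap: 73.2
grip_force: 0.5
```

Call:
arm_command(moves=[0,0,0,0,0,0,0,0,0,0,0,0], jaw=40)

```text
time: 52.25
position: [449.0, 5.6, 28.5]
eef_rot: [0.703, 0.711, -0.0, -0.003]
wrist_force: [-1.1, 0.0, 0.6]
finger_gap: 49.6
grip_force: 0.6
```

Call:
arm_command(moves=[0,0,0,0,0,0,0,0,0,0,0,0,0,0,0,0,0,0,0,0], jaw=0)

```text
time: 52.75
position: [449.1, 5.5, 28.4]
eef_rot: [0.703, 0.711, -0.0, -0.003]
wrist_force: [-1.1, 0.3, 2.2]
finger_gap: 25.2
grip_force: 25.0
```

Run:
```python
from h import *
g=lambda x,y,z:tuple(c2w(CASE,[(x,y,z)])[0]); Yp=.1684+np.pi/2
p=ctrl.state()["position"]
plan((p[0],p[1],140,None,25),(500,-80,150,-.7,35),g(-30,-59,120)+(Yp,35))
```

```text
at [4.4912e+02 5.5000e+00 2.8400e+01 1.0000e-02]
[0.0, 0.0, 0.089, 0.0, 0.0, 0.0, 0.089, 0.0, 0.0, 0.0, 0.089, 0.0, 0.0, 0.0, 0.089, 0.0, 0.0, 0.0, 0.089, 0.0, 0.034, -0.057, 0.007, -0.059, 0.034, -0.057, 0.007, -0.059, 0.034, -0.057, 0.007, -0.059]
[0.034, -0.057, 0.007, -0.059, 0.034, -0.057, 0.007, -0.059, 0.034, -0.057, 0.007, -0.059, 0.063, -0.066, -0.02, -0.059, 0.063, -0.066, -0.02, -0.059, 0.063, -0.066, -0.02, -0.059, 0.063, -0.066, -0.02, -0.059, 0.063, -0.066, -0.02, -0.059]
[0.063, -0.066, -0.02, -0.059]
end [ 594.6 -179.   120.2   -1.4]
```

Call:
arm_command(moves=[0.0,0.0,0.089,0.0,0.0,0.0,0.089,0.0,0.0,0.0,0.089,0.0,0.0,0.0,0.089,0.0,0.0,0.0,0.089,0.0,0.034,-0.057,0.007,-0.059,0.034,-0.057,0.007,-0.059,0.034,-0.057,0.007,-0.059])

```text
time: 53.55
position: [475.3, -37.4, 145.4]
eef_rot: [0.819, 0.574, 0.001, -0.002]
wrist_force: [0.2, 0.1, -1.7]
finger_gap: 25.2
grip_force: 25.0
```

Call:
arm_command(moves=[0.034,-0.057,0.007,-0.059,0.034,-0.057,0.007,-0.059,0.034,-0.057,0.007,-0.059,0.063,-0.066,-0.02,-0.059,0.063,-0.066,-0.02,-0.059,0.063,-0.066,-0.02,-0.059,0.063,-0.066,-0.02,-0.059,0.063,-0.066,-0.02,-0.059])

```text
time: 54.35
position: [579.7, -163.1, 124.8]
eef_rot: [0.99, 0.139, 0.001, -0.002]
wrist_force: [-0.0, 0.1, -1.1]
finger_gap: 24.9
grip_force: 25.0
```

Call:
arm_command(moves=[0.063,-0.066,-0.02,-0.059,0,0,0,0,0,0,0,0])

```text
time: 54.65
position: [594.3, -179.2, 119.6]
eef_rot: [0.997, 0.083, 0.001, -0.002]
wrist_force: [-0.1, 0.1, -0.7]
finger_gap: 25.2
grip_force: 25.0
```

Run:
```python
from h import *
g=lambda x,y,z:tuple(c2w(CASE,[(x,y,z)])[0]); Yp=.1684+np.pi/2
print(ctrl.state()["finger_gap"])
plan(g(-32,-59,120)+(Yp,30),g(-32,-59,35)+(Yp,20))
```

```text
25.168926270821622
at [ 594.3  -179.17  119.62   -1.4 ]
[-0.009, -0.002, 0.002, 0.001, 0.0, 0.0, -0.068, 0.0, 0.0, 0.0, -0.068, 0.0, 0.0, 0.0, -0.068, 0.0, 0.0, 0.0, -0.068, 0.0, 0.0, 0.0, -0.068, 0.0]
end [ 592.1 -179.7   35.1   -1.4]
```

Call:
arm_command(moves=[-0.009,-0.002,0.002,0.001,0.0,0.0,-0.068,0.0,0.0,0.0,-0.068,0.0,0.0,0.0,-0.068,0.0,0.0,0.0,-0.068,0.0,0.0,0.0,-0.068,0.0,0,0,0,0])

```text
time: 55.35
position: [591.1, -178.5, 33.7]
eef_rot: [0.996, 0.084, 0.0, -0.003]
wrist_force: [0.2, 0.2, -0.3]
finger_gap: 25.3
grip_force: 25.0
```

Call:
arm_command(moves=[0,0,0,0,0,0,0,0,0,0,0,0,0,0,0.1,0,0,0,0.15,0,0,0,0.15,0,0,0,0.1,0], jaw=42)

```text
time: 56.05
position: [592.8, -179.9, 163.5]
eef_rot: [0.996, 0.084, 0.002, -0.002]
wrist_force: [-0.1, 0.9, 0.3]
finger_gap: 41.9
grip_force: 0.0
```

Call:
arm_command(moves=[-0.08,0.16,0.04,0,-0.08,0.16,0.04,0,0,0.16,0,0,0,0.16,0,0,0,0.16,0,0,0,0.16,0,0,0,0.16,0,0,0,0.16,0,0])

```text
time: 56.85
position: [552.2, 142.5, 181.3]
eef_rot: [0.996, 0.084, 0.002, -0.003]
wrist_force: [1.1, 0.9, -0.4]
finger_gap: 42.1
grip_force: 0.0
```

Call:
arm_command(moves=[-0.02,0.16,0,0,-0.02,0.16,0,0,-0.02,0.16,0,0,0,0,0,0,0,0,0,0])

```text
time: 57.35
position: [537.0, 261.5, 180.8]
eef_rot: [0.996, 0.085, 0.002, -0.002]
wrist_force: [-0.5, -0.5, 1.0]
finger_gap: 42.2
grip_force: 0.0
```

```bash
python3 find.py 13
python3 - <<'E'
from h import *
s=ctrl.state();print(s["position"],s["time"])
W=np.load('side13.npy')
c,s_=np.cos(CASE[2]),np.sin(CASE[2]); dd=W[...,:2]-CASE[:2]; a=dd[...,0]*c+dd[...,1]*s_; b=-dd[...,0]*s_+dd[...,1]*c
m=(a>60)&(a<150)&(abs(b)<115)&(W[...,2]>90)&(W[...,2]<250)
f=np.polyfit(W[m][:,2],a[m],1); print('lid',np.pi/2+np.arctan(f[0]))
a=cv2.imread('pics/top13.png')[90:290,70:430]; b=cv2.imread('pics/side13.png')[100:350,150:400]
a=cv2.resize(a,(432,240),interpolation=cv2.INTER_CUBIC);b=cv2.resize(b,(600,600)[:2],interpolation=cv2.INTER_CUBIC)
b=cv2.resize(b,(360,360)); o=np.zeros((600,600,3),np.uint8); o[:240,:432]=a; o[240:,:360]=b
z=cv2.resize(cv2.imread('pics/top13.png')[105:190,250:375],(240,163),interpolation=cv2.INTER_CUBIC); o[300:463,360:]=z; cv2.imwrite('pics/v13.png',o)
E
```

```text
top clamp1 0.7 113 mean [552.6 -69.5] rect [552.7 -70.2] [26.6 44.7] long axis deg 102.7
top clamp1 0.67 97 mean [577.4 -60.1] rect [577.1 -58.8] [24.8 43.3] long axis deg 105.5
top clamp1 0.66 119 mean [639.5 -53.4] rect [639.4 -53.6] [29.8 45.8] long axis deg 98.7
top bush1 0.65 70 mean [ 594.9 -179.2] rect [ 594.3 -178.6] [35.8 31. ] long axis deg 72.6
top bush1 0.48 76 mean [ 659.6 -167.5] rect [ 658.6 -168.1] [34.4 31.8] long axis deg 64.0
side clamp1 0.65 103 mean [580.  -57.1] rect [579.5 -57.5] [28.6 60. ] long axis deg 105.1
side clamp1 0.45 122 mean [638.9 -52.5] rect [639.3 -51.7] [34.5 58.6] long axis deg 98.6
side bush1 0.47 65 mean [ 594.3 -181.5] rect [ 594.9 -181.7] [32.  23.9] long axis deg 53.9
side bush1 0.45 86 mean [ 658.8 -167.9] rect [ 659.8 -169.9] [43.3 29.3] long axis deg 50.4
[537.72413646 259.33214333 180.99911596] 57.65
lid 1.7338173529319074
```

View pics/v13.png

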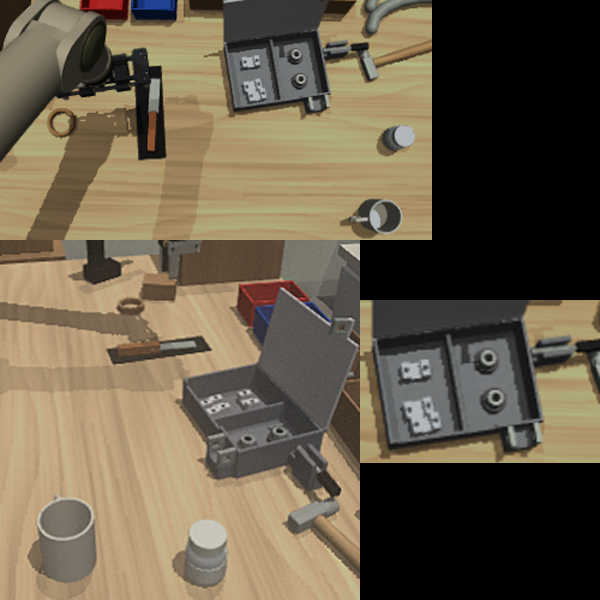

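All three clamps are in the left compartment and both bushings in the right. The lid is open at 1.73 rad, the pin is parked and the blade lies on its mat. Handing in.

```bash
python3 -c "
from rig import ctrl
print(ctrl.close_job())"
```

```text
the job is handed in; nothing more can be done
None
```

The job is handed in at about 58 s: pin parked in the notch, lid open at about 1.73 rad, blade back on its mat, all three clamps in the left compartment and both bushings in the right; the last pictures show nothing else disturbed, but no verdict came back.

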